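Load a film gate under the sprung hold-down of an inspection jig

TASK

Pick up the black film-gate plate from its wooden rest and slide it, long way in and lying flat, into the nest of the grey jig under the magnifier, so that it pushes the roller of the sprung steel hold-down arm up and slips beneath it. Push it in until it is fully home against the stop, but feel for the stop and do not ram it, then let go so that the arm alone bears down on the plate. Leave the jar, the pot and the eyeglass loupe where they stand.

Things in the scene. Friction and masses are not known exactly. Their poses are not given: they have to be found in the camera images.
- plate: The film-gate plate: flat black metal, 56 x 78 mm, body 8.5 mm thick (small screw heads to 10 mm), oval window in the middle, 60 g. Origin at the centre of its underside; its own y is the long (78 mm) direction, x the 56 mm width, z up. Either long end may lead. It starts lying level on the rest.
- rest: Fixed wooden block the plate starts on, 70 (its x) x 36 (its y) x 25 mm high; origin at the centre of its underside. The plate's long direction lies roughly along the block's x (within 0.1 rad), so 10 mm of the plate overhangs along each long side.
- jig: Fixed jig on a grey foot, 120 mm wide (y), 10 mm high, from x = -95 to +105 mm. Origin on the desk, z up; its x is the direction in which the plate is pushed in (roughly away from the robot, within 0.3 rad). A post 22 mm wide at x = +95 mm carries a magnifier over the nest; an upright hand does not fit under it at the plate's home position, one leaning back by 30 to 45 degrees does.
- nest (a point): Point on the jig's nest floor at jig x = y = 0, 25 mm above the desk; axes as the jig's. The floor is a 50 mm wide aluminium tongue from x = -40 to +65 mm; beside it, in front of x = 0, is free air for fingers down to the foot. Two aluminium guides, 61 mm apart, tops 6 mm above the floor, run back from x = +20 mm; their mouths flare open from x = +2 mm.
- lens (a point): Centre of the underside of the round magnifier (black rim, 104 mm across, 10 mm thick), 135 mm above the desk at jig x = +17 mm, y = 0; its front rim is at jig x = -35 mm.
- holddown: Sprung steel hold-down arm of the jig, with a roller at its free end. Origin on its hinge, 38 mm above the desk at jig x = +80 mm. It swings upward only, about the jig's y. The plate's leading edge, pushed in against the roller, lifts it (about 5 N level push; pressing the plate down onto the floor as well makes it drag and jam); then the roller presses on the plate with about 4.5 N and the drag is a few newtons.
- nose (a point): Axis centre of the arm's free-turning roller (24 mm diameter, 44 mm wide), 55 mm in front of the hinge at jig x = +25 mm, 16.5 mm above the nest floor at rest, so that its underside is 4.5 mm above the floor; it rides up 4 mm onto the plate.
- stop: Steel stop block at the back of the nest, 40 mm wide, 12 mm high, clamped firmly. Origin at the middle of the lower edge of its front face (the face the plate must meet), at nest-floor height; axes as the jig's. Stands at jig x = +35 to +45 mm, differently each time. Home: the plate's leading edge meets it, its centre 39 mm in front. More than 45 N against it counts as ramming.
- jar: Bystander: glass jar of screws with wooden-looking lid, 68 mm across, 74 mm high; origin at the centre of its underside.
- loupe: Bystander: black watchmaker's loupe, 34 mm across, 28 mm high; origin at the centre of its underside.
- pot: Bystander: small white pot, 36 mm across, 32 mm high; origin at the centre of its underside.
Things that resemble listed ones, but are neither listed nor needed, are in the scene too. What is shaped like the plate but turquoise or white is not meant.

How it is judged:
By the outcome, as a careful person would: the job done as asked, in the order asked, and still so for the second after the job is handed in, with the robot touching nothing.
It also fails if it takes over 51 s, if anything falls off the work surface, if the arm or the gripper's body presses on something with over 40 N, if the wrist force passes 120 N, or if a joint passes its speed limit or range.

ROBOT

A 7-joint arm with a two-finger parallel gripper is mounted at the origin on a cart in front of the work surface, level with it; the furniture and walls round the work are solid. World frame = base frame: x ahead of the robot, y to its left, z up, the work surface at z = 0. Lengths are in mm, angles in rad, forces in N, time in s.
With the tool pointing down it reaches from about 400 to 875 mm from the base axis. Payload 4.4 kg.
Tool frame: the origin (TCP) lies at the very end of the fingers, on their centre line; the grasp point (between the pads) lies 19 mm behind it; y points along the fingers, x is the direction in which the jaws open and shut, and the axes are right-handed (so a half turn about y gives the same grasp; the last joint's range is limited). The gripper opens to 85 mm and grips with 20 to 120 N. Pads are 22 mm wide; open, the fingers measure 114 mm over their backs; the gripper's body (76 mm by 85 mm) begins 54 mm behind the grasp point. The pads swing forward as they close: fully open they stand 13 mm farther back than shut.
Start: joints at [1.274, 0.628, 0.038, 1.517, -0.027, 0.996, -0.02], TCP at [148.719, -632.772, 231.313] pointing down, gripper open.
Joint ranges: [-3.06, 3.06], [-0.37, 2.12], [-1.25, 1.32], [0.18, 2.47], [-1.1, 4.24], [0.23, 1.98], [-2.94, 2.94]. Speed limits (rad/s): [2.57, 2.57, 3.14, 3.14, 3.14, 3.14, 3.14].

INTERFACE

Orientations are given as [roll, pitch, yaw] about the fixed x, y, z axes, in that order (R = Rz(yaw) Ry(pitch) Rx(roll)).
In Python, from cell import readout, eyes, finish_job gives the robot as it stands. The module is installed in compiled form; this text tells all that it offers.
- The arm moves only by the tool apply_moves, never from a script. Its argument "commands" is a list that holds one entry, the list of rows, each a list of 6 numbers: the shift along the tool's x, y, z in units of 0.04 m (1.0 is 0.04 m), then the turn, a rotation vector about the tool's x, y, z in units of 5 degrees (1.0 is 5 degrees). A call has 1 to 8 rows; each row shifts and turns the pose as measured when the row begins, along the tool's axes as they then stand; what a row does not reach is not made up. A row lasts 1/12 s, in which the tool goes at most 41.7 mm and 7.16 degrees, less where a joint would pass 70% of its speed; a pose out of reach is approached as far as the arm can. A call with a number of a shift or a turn outside -1 to 1 is refused whole. A call with a gripper value outside its range is refused whole. "claw" is the finger opening in mm, from 0 to 85.4, set as the call begins (left out, the last holds). The fingers move at their own pace and stop on an object; the grip force is fixed at half the most. Time passes only in rows, so rows that do not move let the fingers close. It gives the time, the measured TCP pose, the force and the opening at its end, in the units of the state.
- readout.read_state(): the state, without advancing time (a new reading comes with each control period).
- eyes.get_image(name): name is "scene" or "top"; returns a dict with "image" (384x512x3 uint8, red, green, blue), "mtx" (3x3 intrinsics, pixels), "rvec" (rotation vector, rad) and "tvec" (3), from world to camera coordinates, as OpenCV has them. Camera axes: x right, y down, z forward; pixel columns grow to the right and rows downward; lengths in mm; the calibration is good to about 2 mm. A picture is of the moment at which its call begins. There is no depth.
- finish_job(): hands the job in, once; it reports no verdict.
The state is a dict: "clock": time; "qpos": joint angles; "qd": joint speeds; "tau": joint torques, N m; "eef_pos": TCP position; "tool_rot": TCP orientation; "force": force on the tool from outside, world axes, zero at the start; "torque": the same for the moment, N m; "width": finger opening in mm.
Only numpy, scipy, OpenCV 4.12 (cv2) and the standard library are available. Lean on these libraries where they do the work, as an engineer would, in place of code of your own. Each camera call takes 0.05 s, during which the arm holds its last target. There are 200 camera calls.

## Working session

There is one attempt and no reset: what is moved stays moved. The work goes in short steps, Python scripts to look and compute and a tool call to move; the robot and the scene stay as the last step left them, time stands still between calls to the robot, and variables do not carry over. Pictures are saved under pics/ and viewed, about 8 in all and at most 12, crops included, and the job is handed in when it is done.

Besides the shell and the picture viewer there is one more tool, called after ">>>" as name(argument=value, ...), one argument or row to a line, values as JSON. apply_moves: Moves the arm, as the interface text tells. Shifts and turns lie within -1 to 1; 1 stands for 0.04 m of shift or 5 degrees of turn. Its arguments: {"type":"object","properties":{"commands":{"type":"array"},"claw":{"type":"number"}},"required":["commands"]}

```bash
mkdir -p pics; cat > h.py <<'E'
import numpy as np, cv2
from cell import readout, eyes, finish_job
def grab(n):
    d=eyes.get_image(n); return d
def save(d,f,box=None,s=1):
    im=d["image"][:,:,::-1]
    if box: im=im[box[1]:box[3],box[0]:box[2]]
    cv2.imwrite(f,cv2.resize(im,None,fx=s,fy=s,interpolation=cv2.INTER_CUBIC))
def ray(d,p):
    K=np.array(d["mtx"],float);R=cv2.Rodrigues(np.array(d["rvec"],float))[0];t=np.array(d["tvec"],float).reshape(3)
    c=-R.T@t; v=R.T@np.linalg.solve(K,[p[0],p[1],1.]); return c,v/np.linalg.norm(v)
def onz(d,p,z):
    c,v=ray(d,p); return c+v*(z-c[2])/v[2]
def tri(d1,p1,d2,p2):
    c1,v1=ray(d1,p1);c2,v2=ray(d2,p2)
    s=np.linalg.lstsq(np.c_[v1,-v2],c2-c1,rcond=None)[0]
    a=c1+s[0]*v1;b=c2+s[1]*v2; return (a+b)/2,np.linalg.norm(a-b)
def proj(d,P):
    return cv2.projectPoints(np.array(P,float).reshape(-1,1,3),np.array(d["rvec"],float),np.array(d["tvec"],float),np.array(d["mtx"],float),None)[0].reshape(-1,2)
E
python3 - <<'E'
from h import *
import pickle
for n in("scene","top"):
    d=grab(n);pickle.dump(d,open(n+".pkl","wb"));save(d,f"pics/{n}0.png",s=1.5)
    print(n,ray(d,(256,192)))
s=readout.read_state();print({k:np.round(v,3) for k,v in s.items()})
E
```

```text
scene (array([-284.24673777,  607.7631646 ,  568.82827695]), array([ 0.72640378, -0.53843307, -0.42711519]))
top (array([ 442.87762171,  -11.69811427, 1303.35004292]), array([ 0.07230375,  0.00584924, -0.99736551]))
{'clock': np.float64(0.1), 'qpos': array([ 1.274,  0.629,  0.038,  1.518, -0.027,  0.996, -0.02 ]), 'qd': array([-0.   , -0.003,  0.   , -0.003,  0.   ,  0.001,  0.002]), 'tau': array([ 4.0000e-03, -5.6453e+01,  1.2310e+00, -1.9397e+01,  1.1000e-02,
        5.0000e-03, -0.0000e+00]), 'eef_pos': array([ 148.592, -632.223,  230.478]), 'tool_rot': array([-1.571,  0.002, -1.34 ]), 'force': array([ 0.532, -0.293,  1.004]), 'torque': array([-0.003,  0.042,  0.044]), 'width': np.float64(85.286)}
```

View pics/scene0.png

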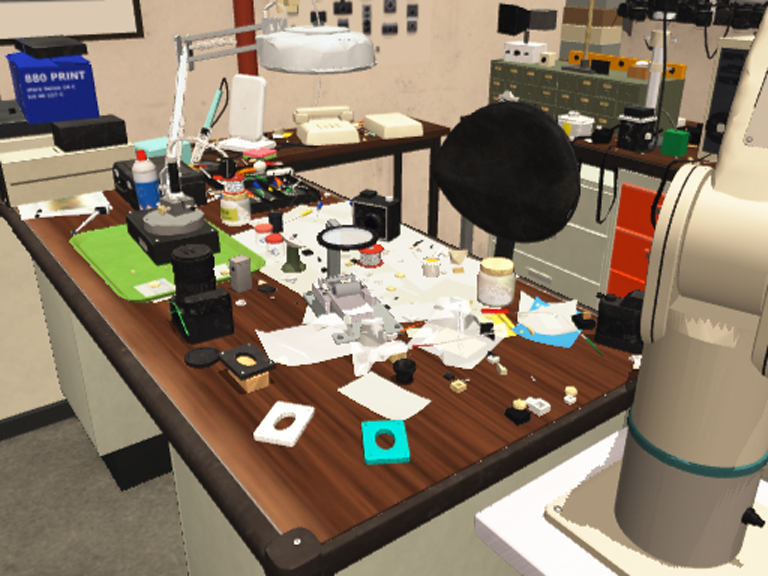

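View pics/top0.png

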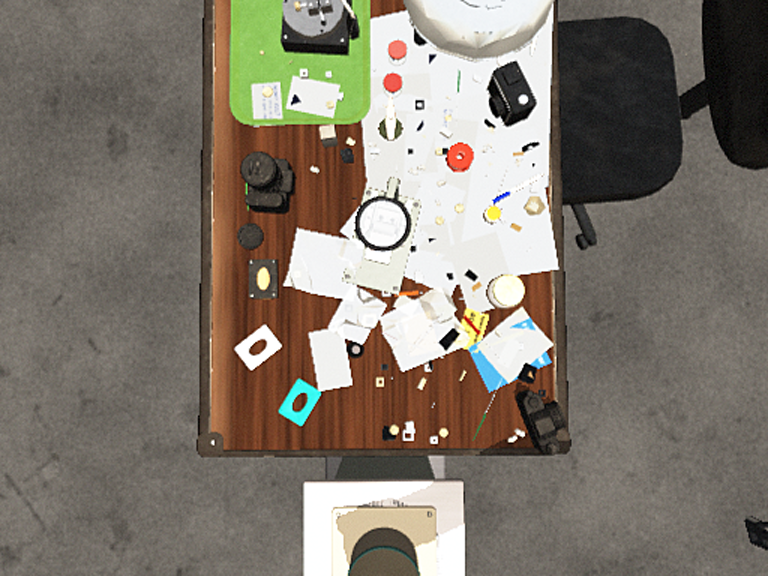

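The scene view (1.5x) shows three plate-like things. The black one with an oval window lies on wood at (246,360), the white one is at (285,424) and the turquoise one at (386,441). In the top view the black one is at (262,279) and the jig at about (382,240) under the lens. Black on the wooden block fits the description; I'll confirm it in an enlarged crop.

```bash
python3 - <<'E'
from h import *
import pickle
S=pickle.load(open("scene.pkl","rb"));T=pickle.load(open("top.pkl","rb"))
def crop(d,b,wh):
    im=d["image"][b[1]:b[3],b[0]:b[2],::-1]; return cv2.resize(im,wh,interpolation=cv2.INTER_CUBIC)
a=crop(S,(140,220,190,270),(300,300));b=crop(T,(155,165,195,205),(300,300))
c=crop(S,(195,145,285,235),(300,300)) ;e=crop(T,(215,110,295,200),(267,300))
e=cv2.resize(e,(300,300))
cv2.imwrite("pics/crop1.png",np.vstack([np.hstack([a,b]),np.hstack([c,e])]))
for n,d,b in(("S",S,(148,225,185,262)),("T",T,(160,168,190,204))):
    im=d["image"].astype(int);m=(im.max(2)<75).astype(np.uint8);k=np.zeros_like(m);k[b[1]:b[3],b[0]:b[2]]=1
    m*=k
    cs=cv2.findContours(m,cv2.RETR_EXTERNAL,cv2.CHAIN_APPROX_NONE)[0];c=max(cs,key=cv2.contourArea)
    r=cv2.minAreaRect(c);print(n,r,cv2.contourArea(c))
    print(cv2.approxPolyDP(c,3,True).reshape(-1,2).tolist())
    if n=="T":
        for p in cv2.boxPoints(r): print(np.round(onz(d,p,33.5),1))
        print(np.round(onz(d,r[0],33.5),1))
E
```

```text
S ((162.5307159423828, 242.73890686035156), (29.247207641601562, 33.04769515991211), 51.709835052490234) 548.5
[[167, 229], [148, 237], [148, 251], [158, 261], [163, 261], [152, 245], [160, 252], [183, 245]]
T ((184.0, 185.5), (25.0, 2.0), 90.0) 18.5
[[183, 173], [185, 198]]
[593.6 213.   33.5]
[593.6 207.   33.5]
[518.9 206.8  33.5]
[518.9 212.7  33.5]
[556.2 209.9  33.5]
```

View pics/crop1.png

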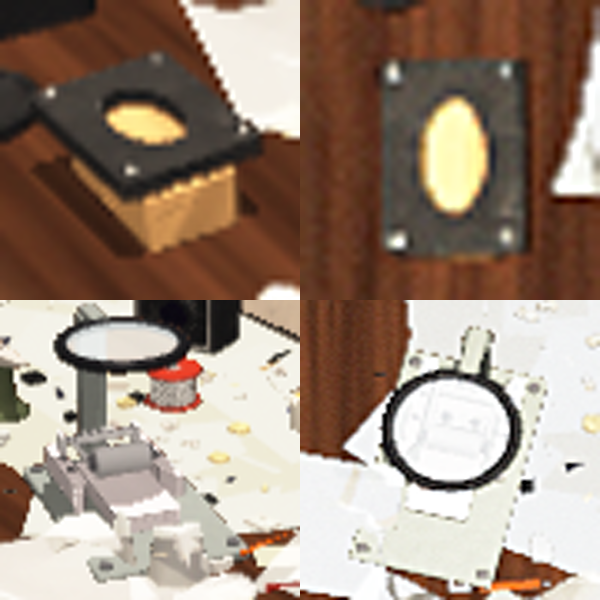

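Confirmed: the black plate with the oval window is on the wooden block, with its long side close to world x. The white and turquoise ones are decoys. Next I'll measure the plate and jig precisely.

```bash
python3 - <<'E'
from h import *
import pickle
S=pickle.load(open("scene.pkl","rb"));T=pickle.load(open("top.pkl","rb"))
# plate screws: bright centroid near guesses
def cen(d,g,r=2):
    im=d["image"].astype(float).mean(2);x,y=int(round(g[0])),int(round(g[1]))
    w=im[y-r:y+r+1,x-r:x+r+1];w=np.clip(w-np.median(w),0,None)
    Y,X=np.mgrid[y-r:y+r+1,x-r:x+r+1];return (w*X).sum()/w.sum(),(w*Y).sum()/w.sum()
o=-.5
sc=[(50,93),(157,58),(245,128),(131,170)]; tc=[(93,72),(95,240),(209,236),(206,70)]
tp=[cen(T,(155+x/7.5+o,165+y/7.5+o)) for x,y in tc]; sp=[cen(S,(140+x/6+o,220+y/6+o)) for x,y in sc]
print("T",np.round(tp,1).tolist(),"S",np.round(sp,1).tolist())
TP=np.array([onz(T,p,35) for p in tp]);print(np.round(TP,1).tolist())
# correspond scene by projecting
for P in TP:
    q=proj(S,P)[0];j=np.argmin([np.hypot(*(q-s)) for s in sp]);i=np.where((TP==P).all(1))[0][0]
    print(np.round(q,1),np.round(sp[j],1),[np.round(v,1) for v in tri(T,tp[i],S,sp[j])])
# plate outline in top: grey low-saturation dark
im=T["image"];hsv=cv2.cvtColor(im,cv2.COLOR_RGB2HSV)
b=im[163:208,158:194].astype(int);m=((b[:,:,0]-b[:,:,2]<18)&(b.max(2)<110)).astype(np.uint8)
c=max(cv2.findContours(m,cv2.RETR_EXTERNAL,cv2.CHAIN_APPROX_NONE)[0],key=cv2.contourArea)
r=cv2.minAreaRect(c+np.array([158,163]));print("plate",r,np.round(onz(T,r[0],33.5),1),[np.round(onz(T,p,33.5),1).tolist() for p in cv2.boxPoints(r)])
# lens rim
b=(im[110:185,225:290].max(2)<60).astype(np.uint8)
c=max(cv2.findContours(b,cv2.RETR_EXTERNAL,cv2.CHAIN_APPROX_NONE)[0],key=cv2.contourArea)
e=cv2.fitEllipse(c+np.array([225,110]));print("lens",e,np.round(onz(T,e[0],140),1),"diam",e[1][0]*np.linalg.norm(onz(T,(250,150),140)-onz(T,(251,150),140)))
def crop(d,b,wh):
    return cv2.resize(d["image"][b[1]:b[3],b[0]:b[2],::-1],wh,interpolation=cv2.INTER_CUBIC)
def con(x): return cv2.createCLAHE(3,(4,4)).apply(cv2.cvtColor(x,cv2.COLOR_BGR2GRAY))
cv2.imwrite("pics/jig.png",np.hstack([con(crop(S,(200,170,270,240),(400,400))),con(crop(T,(225,115,285,200),(400,567)))[:400] if 0 else con(crop(T,(222,116,286,200),(400,525)))[125:]]))
E
```

```text
T [[167.1, 174.4], [167.4, 196.6], [182.0, 196.1], [181.9, 173.8]] S [[147.9, 234.9], [165.6, 229.3], [180.9, 239.8], [161.4, 247.8]]
[[589.8, 260.2, 35.0], [523.5, 259.0, 35.0], [524.5, 215.4, 35.0], [591.0, 216.1, 35.0]]
[147.  234.3] [147.9 234.9] [array([589.4, 259.5,  33.6]), np.float64(2.2)]
[160.9 247. ] [161.4 247.8] [array([523.3, 258.9,  33. ]), np.float64(1.2)]
[179.2 240.4] [180.9 239.8] [array([523.4, 213.6,  36.7]), np.float64(3.5)]
[164.9 228.2] [165.6 229.3] [array([590.8, 215.8,  32.2]), np.float64(1.9)]
plate ((175.0, 185.5), (25.0, 18.0), 90.0) [556.4 236.7  33.5] [[594.1, 263.8, 33.5], [593.6, 210.0, 33.5], [518.9, 209.8, 33.5], [519.4, 263.3, 33.5]]
lens ((254.80152893066406, 147.97161865234375), (34.00254821777344, 36.54045867919922), 30.09641456604004) [648.2  -2.6 140. ] diam 93.18672990719526
```

View pics/jig.png

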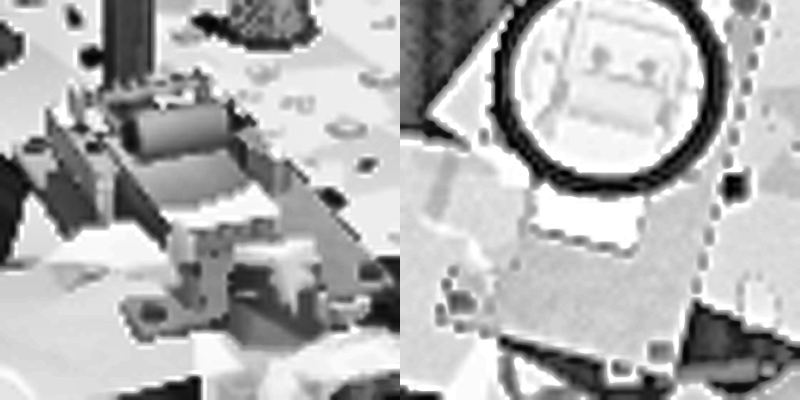

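The jig view shows the tongue's front corners at top-crop (530,229) and (640,252). The foot holes are at (461,300) and (660,352), and the right edge gives a yaw of about -0.25 rad. I'll refine this numerically.

```bash
cat >> h.py <<'E'
from scipy.spatial.transform import Rotation as Ro
def Rtool(yaw,lean):  # tool x = -left of heading; heading yaw of push, lean back
    f=np.array([np.cos(yaw),np.sin(yaw),0]);x=np.cross(f,[0,0,1.]); y=np.sin(lean)*f-np.cos(lean)*np.array([0,0,1.]); return np.c_[x,y,np.cross(x,y)]
def plan(p1,R1,n,p0=None,R0=None):
    s=readout.read_state()
    if p0 is None: p0=np.array(s["eef_pos"]);R0=Ro.from_euler("xyz",s["tool_rot"]).as_matrix()
    p1=np.array(p1,float);rv=Ro.from_matrix(R0.T@R1).as_rotvec()/n
    out=[]
    for i in range(n):
        R=R0@Ro.from_rotvec(rv*i).as_matrix()
        out.append(np.r_[R.T@(p1-p0)/n/40,np.degrees(rv)/5].round(2).tolist())
    print("max",np.abs(out).max())
    for i in range(0,n,8): print(str(out[i:i+8]).replace(" ",""))
E
python3 - <<'E'
from h import *
import pickle
S=pickle.load(open("scene.pkl","rb"));T=pickle.load(open("top.pkl","rb"))
def tc(x,y): return 222+(x-400)/6.25-.5,116+(y+125)/6.25-.5
def sc(x,y): return 200+x/5.714-.5,170+y/5.714-.5
NL,NR,FR=[onz(T,tc(*p),10) for p in((461,300),(660,352),(745,4))]
FL=onz(T,(245.4,127.5),10)
L,Rr=[onz(T,tc(*p),25) for p in((530,229),(640,252))]
print("holes",np.round([NL,NR,FL,FR],1).tolist());print("tongue",np.round([L,Rr],1).tolist(),np.linalg.norm(L-Rr))
for a,b in((tc(530,229),sc(165,225)),(tc(640,252),sc(278,212))): print("tri",[np.round(v,1) for v in tri(T,a,S,b)])
print("hole tri",[np.round(v,1) for v in tri(T,tc(461,300),S,sc(150,313))])
im=T["image"]
g=im[110:185,225:290].max(2);b=(g<70).astype(np.uint8)
n,l,st,ce=cv2.connectedComponentsWithStats(b);
for i in range(1,n):
    if st[i,4]>60: print(st[i],ce[i])
i=1+np.argmax(st[1:,4]);Y,X=np.nonzero(l==i);c=cv2.convexHull(np.c_[X,Y].astype(np.int32))
(cx,cy),r=cv2.minEnclosingCircle(c);P=onz(T,(cx+225,cy+110),140);print("lens",cx+225,cy+110,r,np.round(P,1))
# foot right edge: fit line via gradient on right side
pts=[tc(*p) for p in((677,345),(697,290),(712,225),(735,130),(765,15))]
W=np.array([onz(T,p,10) for p in pts]);k=np.polyfit(W[:,0],W[:,1],1);print("edge yaw",np.arctan(k[0]))
A=(NL+NR)/2;B=(FL+FR)/2;print("axis",A.round(1),B.round(1),np.arctan2(*(B-A)[[1,0]]),np.linalg.norm(B-A))
E
```

```text
holes [[563.1, 70.7, 10.0], [537.0, -25.6, 10.0], [734.7, 26.7, 10.0], [707.0, -68.7, 10.0]]
tongue [[595.7, 36.4, 25.0], [584.1, -16.3, 25.0]] 53.96485320744621
tri [array([596.6,  38. ,  27.4]), np.float64(4.0)]
tri [array([585.6, -14.7,  22.4]), np.float64(4.0)]
hole tri [array([563.1,  70.6,   9.6]), np.float64(0.2)]
[ 11  16  38  41 268] [30.09701493 38.32462687]
lens 254.16299057006836 145.08578491210938 21.471799850463867 [656.2  -0.9 140. ]
edge yaw -0.26280937807024646
axis [550.1  22.5  10. ] [720.9 -21.   10. ] -0.24954608696757066 176.25842038897852
```

```bash
python3 - <<'E'
from h import *
s=readout.read_state();p0=np.array(s["eef_pos"]);R0=Ro.from_euler("xyz",s["tool_rot"]).as_matrix()
A=np.array([450,-340,240.]);RA=Rtool(0,.25)
plan(A,RA,12)
B=np.array([540,-20,240.]);RB=Rtool(0.01,.55)
plan(B,RB,10,A,RA)
E
```

```text
max 0.75
[[-0.45,-0.02,0.75,0.24,0.22,-0.03],[-0.46,-0.0,0.74,0.24,0.22,-0.03],[-0.48,0.01,0.73,0.24,0.22,-0.03],[-0.49,0.02,0.72,0.24,0.22,-0.03],[-0.51,0.04,0.71,0.24,0.22,-0.03],[-0.52,0.05,0.7,0.24,0.22,-0.03],[-0.53,0.06,0.69,0.24,0.22,-0.03],[-0.55,0.08,0.68,0.24,0.22,-0.03]]
[[-0.56,0.09,0.67,0.24,0.22,-0.03],[-0.57,0.1,0.65,0.24,0.22,-0.03],[-0.58,0.11,0.64,0.24,0.22,-0.03],[-0.6,0.12,0.63,0.24,0.22,-0.03]]
max 0.8
[[-0.8,0.06,0.22,0.34,-0.01,0.0],[-0.8,0.06,0.22,0.34,-0.01,0.0],[-0.8,0.07,0.22,0.34,-0.01,0.0],[-0.8,0.08,0.21,0.34,-0.01,0.0],[-0.8,0.08,0.21,0.34,-0.01,0.0],[-0.8,0.09,0.21,0.34,-0.01,0.0],[-0.8,0.1,0.21,0.34,-0.01,0.0],[-0.8,0.1,0.21,0.34,-0.01,0.0]]
[[-0.8,0.11,0.2,0.34,-0.01,0.0],[-0.8,0.12,0.2,0.34,-0.01,0.0]]
```

>>> apply_moves(
  commands=[
    [[-0.45, -0.02, 0.75, 0.24, 0.22, -0.03], [-0.46, 0, 0.74, 0.24, 0.22, -0.03], [-0.48, 0.01, 0.73, 0.24, 0.22, -0.03], [-0.49, 0.02, 0.72, 0.24, 0.22, -0.03], [-0.51, 0.04, 0.71, 0.24, 0.22, -0.03], [-0.52, 0.05, 0.7, 0.24, 0.22, -0.03], [-0.53, 0.06, 0.69, 0.24, 0.22, -0.03], [-0.55, 0.08, 0.68, 0.24, 0.22, -0.03]],
  ],
  claw=85,
)

```text
clock: 0.77
eef_pos: [348.2, -436.1, 231.8]
tool_rot: [-1.404, -0.004, -1.518]
force: [0.2, -0.2, 0.3]
width: 84.9
```

>>> apply_moves(
  commands=[
    [[-0.56, 0.09, 0.67, 0.24, 0.22, -0.03], [-0.57, 0.1, 0.65, 0.24, 0.22, -0.03], [-0.58, 0.11, 0.64, 0.24, 0.22, -0.03], [-0.6, 0.12, 0.63, 0.24, 0.22, -0.03]],
  ],
)

```text
clock: 1.1
eef_pos: [454.2, -335.4, 234.9]
tool_rot: [-1.318, 0.005, -1.601]
force: [0.1, -0.6, -1.0]
width: 84.9
```

>>> apply_moves(
  commands=[
    [[-0.8, 0.06, 0.22, 0.34, 0, 0], [-0.8, 0.06, 0.22, 0.34, 0, 0], [-0.8, 0.07, 0.22, 0.34, 0, 0], [-0.8, 0.08, 0.21, 0.34, 0, 0], [-0.8, 0.08, 0.21, 0.34, 0, 0], [-0.8, 0.09, 0.21, 0.34, 0, 0], [-0.8, 0.1, 0.21, 0.34, 0, 0], [-0.8, 0.1, 0.21, 0.34, 0, 0]],
  ],
)

```text
clock: 1.77
eef_pos: [525.3, -111.3, 232.7]
tool_rot: [-1.121, 0.016, -1.59]
force: [0.4, 1.1, 0.4]
width: 84.9
```

```bash
python3 - <<'E'
from h import *
s=readout.read_state();print(s["clock"],s["eef_pos"],s["tool_rot"],np.round(s["qpos"],2))
C=np.array([538.7+2,236.8,95.]);plan(C,Rtool(.014,.733),9)
E
```

```text
1.7667 [ 525.32569445 -111.33340782  232.72898485] [-1.12139781  0.0164394  -1.59012375] [ 0.05  0.33  0.23  2.24 -0.93  0.24 -0.48]
max 0.97
[[-0.96,0.37,-0.15,0.36,-0.05,0.01],[-0.96,0.36,-0.16,0.36,-0.05,0.01],[-0.96,0.36,-0.17,0.36,-0.05,0.01],[-0.96,0.36,-0.17,0.36,-0.05,0.01],[-0.96,0.35,-0.18,0.36,-0.05,0.01],[-0.96,0.35,-0.19,0.36,-0.05,0.01],[-0.96,0.34,-0.19,0.36,-0.05,0.01],[-0.96,0.33,-0.2,0.36,-0.05,0.01]]
[[-0.97,0.33,-0.21,0.36,-0.05,0.01]]
```

J6 is at its lower limit (0.24 against 0.23), so the lean needs the other wrist branch (J5 near π). I'll identify the kinematics from the readings so I can steer there.

```bash
cat > fk.py <<'E'
from h import *
import itertools
from scipy.optimize import least_squares
E=lambda a,t:Ro.from_euler(a,t).as_matrix()
def rots(q,sg):
    R=np.eye(3);o=[]
    for i,a in enumerate("zyzyzyz"):
        R=R@E(a,sg[i]*q[i]);o.append(R)
    return o
Q=[[1.274,.628,.038,1.517,-.027,.996,-.02]]
P=[[148.719,-632.772,231.313]];T=[[-1.571,0.002,-1.34]]
E
python3 - <<'E'
from fk import *
s=readout.read_state();print(s["qpos"].tolist(),s["eef_pos"].tolist(),s["tool_rot"].tolist())
Q.append(s["qpos"]);P.append(s["eef_pos"]);T.append(s["tool_rot"])
M=[E("xyz",t) for t in T]
for g in itertools.product([1,-1],repeat=4):
    sg=[-1,1,g[0],g[1],g[2],g[3],1]
    for g7 in(1,-1):
        sg[6]=g7
        A=[rots(q,sg)[-1] for q in Q]
        t0=A[0].T@M[0];e=np.degrees(np.linalg.norm(Ro.from_matrix((A[1]@t0).T@M[1]).as_rotvec()))
        if e<12:print(sg,round(e,2),t0.round(2).tolist())
E
```

```text
[0.04577739962604103, 0.3310674106768104, 0.23134731476743, 2.235938918128671, -0.9258012386818703, 0.23593673008622348, -0.47516358957849675] [525.3256944461374, -111.33340782458399, 232.72898484798318] [-1.1213978065223436, 0.016439404470563357, -1.5901237468580565]
[-1, 1, -1, 1, -1, 1, -1] 0.18 [[-1.0, 0.0, -0.0], [-0.0, -0.0, 1.0], [0.0, 1.0, 0.0]]
```

```bash
cat >> fk.py <<'E'
SG=[-1,1,-1,1,-1,1,-1];T0=np.array([[-1.,0,0],[0,0,1],[0,1,0]])
def fk(q,L):
    r=rots(q,SG);z=np.array([0,0,1.])
    return z*L[0]+r[1]@z*L[1]+r[3]@z*L[2]+r[5]@z*L[3], r[6]@T0
Q.append([0.04577739962604103,0.3310674106768104,0.23134731476743,2.235938918128671,-0.9258012386818703,0.23593673008622348,-0.47516358957849675])
P.append([525.3256944461374,-111.33340782458399,232.72898484798318])
LO=np.array([-3.06,-.37,-1.25,.18,-1.1,.23,-2.94]);HI=np.array([3.06,2.12,1.32,2.47,4.24,1.98,2.94])
f=least_squares(lambda L:np.ravel([fk(q,L)[0]-p for q,p in zip(Q,P)]),[350,420,400,250],method="lm")
L=f.x
def ik(p,R,q0,reg=.003):
    def r(q):
        a,B=fk(q,L);return np.r_[(a-p)/100,Ro.from_matrix(B.T@R).as_rotvec(),reg*(q-q0)]
    s=least_squares(r,np.clip(q0,LO+.03,HI-.03),bounds=(LO+.02,HI-.02));return s.x,np.linalg.norm(r(s.x)[:6])
E
python3 - <<'E'
from fk import *
print(L,f.fun.round(1))
rng=np.random.default_rng(0)
for nm,p,R in(("pick",[540,237,20],Rtool(.014,.733)),("home",[618,4,20],Rtool(-.258,.733))):
  for flip in(0,1):
    if flip:R=R@E("y",np.pi)
    best=[]
    for k in range(40):
        q,e=ik(np.array(p,float),R,rng.uniform(LO,HI))
        if e<.01: best.append(((np.minimum(q-LO,HI-q)).min(),q))
    best.sort(key=lambda t:-t[0]);print(nm,flip,len(best))
    for m,q in best[:4]:print(round(m,2),q.round(2))
E
```

```text
[392.71021722 509.66526457 417.75371105 337.38755244] [26.4  6.3  9.7  1.9 20.6 -9.7]
pick 0 15
0.22 [-0.29  1.02 -0.42  2.25  2.41  1.    1.89]
0.22 [-0.59  0.95 -0.06  2.25  2.52  0.81  1.58]
0.22 [-0.57  0.96 -0.09  2.25  2.51  0.82  1.61]
0.22 [-0.48  0.97 -0.19  2.25  2.47  0.88  1.7 ]
pick 1 30
0.22 [-0.04  1.17 -0.75  2.25  2.37  1.23 -0.98]
0.22 [-0.5   0.96 -0.16  2.25  2.48  0.86 -1.47]
0.22 [-0.18  1.07 -0.57  2.25  2.39  1.1  -1.14]
0.22 [-0.03  1.17 -0.76  2.25  2.37  1.24 -0.98]
home 0 19
0.25 [ 0.15  1.   -0.36  2.22  2.57  0.9   1.92]
0.25 [-0.14  0.95 -0.01  2.22  2.74  0.76  1.57]
0.25 [ 0.12  0.99 -0.33  2.22  2.59  0.89  1.89]
0.25 [-0.01  0.96 -0.17  2.22  2.65  0.82  1.73]
home 1 29
0.25 [ 0.12  0.99 -0.33  2.22  2.59  0.88 -1.25]
0.25 [ 0.36  1.1  -0.64  2.22  2.5   1.05 -0.96]
0.25 [ 0.15  1.   -0.37  2.22  2.57  0.9  -1.21]
0.25 [-0.03  0.96 -0.15  2.22  2.66  0.81 -1.43]
```

```bash
cat >> fk.py <<'E'
def jplan(qw,ns):
    q=np.array(readout.read_state()["qpos"]);pts=[q]
    for w,n in zip(qw,ns):
        pts+= [pts[-1]+(np.array(w)-pts[-1])*1.0*i/n for i in range(1,n+1)] if False else list(np.linspace(pts[-1],w,n+1)[1:])
    out=[]
    for a,b in zip(pts[:-1],pts[1:]):
        pa,Ra=fk(a,L);pb,Rb=fk(b,L)
        out.append(np.r_[Ra.T@(pb-pa)/40,np.degrees(Ro.from_matrix(Ra.T@Rb).as_rotvec())/5].round(2).tolist())
    print("max",np.abs(out).max(0))
    for i in range(0,len(out),8):print(fk(pts[min(i+8,len(pts)-1)],L)[0].round(),str(out[i:i+8]).replace(" ",""))
E
python3 - <<'E'
from fk import *
G,e=ik(np.array([540,200,220.]),Rtool(.014,.733)@E("y",np.pi),np.array([-.48,.8,-.1,2.2,2.45,.9,-1.45]),.02);print(G.round(2),e)
V=[-.1,.45,.05,2.0,-.1,.75,-.55]
print(fk(V,L)[0].round())
jplan([V,G],[8,32])
E
```

```text
[-0.56  0.43 -0.    2.32  2.19  0.44 -1.09] 0.0011535864575293849
[468.  44. 194.]
max [0.81 0.14 0.24 0.9  1.47 0.71]
[468.  44. 194.] [[-0.81,0.14,-0.03,-0.47,-1.47,0.71],[-0.73,0.14,-0.04,-0.53,-1.46,0.64],[-0.64,0.13,-0.05,-0.6,-1.44,0.57],[-0.55,0.12,-0.07,-0.66,-1.41,0.5],[-0.46,0.1,-0.08,-0.72,-1.38,0.42],[-0.36,0.08,-0.1,-0.78,-1.35,0.34],[-0.26,0.04,-0.12,-0.84,-1.3,0.26],[-0.17,0.01,-0.14,-0.9,-1.25,0.18]]
[471. -14. 190.] [[0.05,0.06,-0.24,-0.48,-0.59,-0.3],[0.06,0.05,-0.22,-0.46,-0.6,-0.31],[0.07,0.04,-0.2,-0.44,-0.61,-0.31],[0.08,0.03,-0.18,-0.42,-0.62,-0.32],[0.09,0.03,-0.16,-0.4,-0.62,-0.33],[0.1,0.02,-0.14,-0.38,-0.63,-0.34],[0.11,0.01,-0.12,-0.36,-0.64,-0.35],[0.12,-0.0,-0.1,-0.34,-0.65,-0.36]]
[521.  -8. 209.] [[0.13,-0.01,-0.08,-0.32,-0.65,-0.36],[0.14,-0.02,-0.06,-0.3,-0.66,-0.37],[0.15,-0.03,-0.04,-0.28,-0.67,-0.38],[0.17,-0.03,-0.03,-0.27,-0.67,-0.38],[0.18,-0.04,-0.01,-0.25,-0.68,-0.39],[0.19,-0.05,0.01,-0.23,-0.68,-0.4],[0.2,-0.05,0.02,-0.21,-0.68,-0.4],[0.22,-0.06,0.03,-0.19,-0.69,-0.41]]
[561.  75. 225.] [[0.23,-0.07,0.05,-0.18,-0.69,-0.41],[0.24,-0.07,0.06,-0.16,-0.69,-0.42],[0.25,-0.08,0.07,-0.14,-0.7,-0.42],[0.27,-0.08,0.09,-0.13,-0.7,-0.43],[0.28,-0.08,0.1,-0.11,-0.7,-0.43],[0.29,-0.09,0.11,-0.1,-0.7,-0.43],[0.3,-0.09,0.12,-0.08,-0.71,-0.44],[0.31,-0.09,0.13,-0.07,-0.71,-0.44]]
[540. 200. 220.] [[0.32,-0.09,0.14,-0.06,-0.71,-0.44],[0.33,-0.09,0.14,-0.04,-0.71,-0.44],[0.34,-0.09,0.15,-0.03,-0.71,-0.44],[0.35,-0.09,0.16,-0.02,-0.71,-0.44],[0.36,-0.09,0.16,-0.01,-0.71,-0.45],[0.37,-0.09,0.17,0.01,-0.71,-0.45],[0.38,-0.09,0.17,0.02,-0.71,-0.45],[0.39,-0.09,0.18,0.03,-0.72,-0.45]]
```

```bash
python3 - <<'E'
from fk import *
V=[.0,.38,.1,2.0,0.1,.75,-.55]
print(fk(V,L)[0].round())
jplan([V],[14])
E
```

```text
[478. -74. 229.]
max [0.31 0.09 0.25 0.59 0.9  0.33]
[502. -36. 217.] [[-0.31,0.02,0.0,-0.24,-0.9,0.33],[-0.28,0.02,-0.01,-0.26,-0.89,0.3],[-0.25,0.01,-0.02,-0.29,-0.89,0.27],[-0.21,0.01,-0.04,-0.32,-0.88,0.24],[-0.18,0.0,-0.06,-0.35,-0.87,0.21],[-0.14,-0.01,-0.07,-0.37,-0.86,0.18],[-0.11,-0.01,-0.09,-0.4,-0.84,0.15],[-0.08,-0.02,-0.11,-0.43,-0.83,0.12]]
[478. -74. 229.] [[-0.04,-0.03,-0.13,-0.46,-0.81,0.09],[-0.01,-0.04,-0.15,-0.48,-0.79,0.06],[0.02,-0.05,-0.17,-0.51,-0.77,0.03],[0.05,-0.07,-0.2,-0.54,-0.75,0.0],[0.08,-0.08,-0.22,-0.56,-0.72,-0.03],[0.11,-0.09,-0.25,-0.59,-0.69,-0.05]]
```

>>> apply_moves(
  commands=[
    [[-0.31, 0.02, 0, -0.24, -0.9, 0.33], [-0.28, 0.02, -0.01, -0.26, -0.89, 0.3], [-0.25, 0.01, -0.02, -0.29, -0.89, 0.27], [-0.21, 0.01, -0.04, -0.32, -0.88, 0.24], [-0.18, 0, -0.06, -0.35, -0.87, 0.21], [-0.14, 0, -0.07, -0.37, -0.86, 0.18], [-0.11, -0.01, -0.09, -0.4, -0.84, 0.15], [-0.08, -0.02, -0.11, -0.43, -0.83, 0.12]],
  ],
)

```text
clock: 2.43
eef_pos: [495.8, -43.9, 223.9]
tool_rot: [-1.375, -0.032, -0.927]
force: [-0.4, 0.2, 0.4]
width: 85.1
```

>>> apply_moves(
  commands=[
    [[-0.04, -0.03, -0.13, -0.46, -0.81, 0.09], [0, -0.04, -0.15, -0.48, -0.79, 0.06], [0.02, -0.05, -0.17, -0.51, -0.77, 0.03], [0.05, -0.07, -0.2, -0.54, -0.75, 0], [0.08, -0.08, -0.22, -0.56, -0.72, -0.03], [0.11, -0.09, -0.25, -0.59, -0.69, -0.05]],
  ],
)

```text
clock: 2.93
eef_pos: [469.7, -83.0, 235.1]
tool_rot: [-1.683, -0.04, -0.509]
force: [1.1, -0.4, -0.8]
width: 85.1
```

```bash
python3 - <<'E'
from fk import *
s=readout.read_state();print(s["clock"],s["eef_pos"],s["qpos"].round(2),fk(s["qpos"],L)[0].round())
print(s["qpos"].tolist())
G,e=ik(np.array([540,200,220.]),Rtool(.014,.733)@E("y",np.pi),np.array([-.48,.8,-.1,2.2,2.45,.9,-1.45]),.02)
V=s["qpos"]+.5*(G-s["qpos"]);V[5]=.75
jplan([V,G],[16,16])
E
```

```text
2.9333 [469.67922144 -82.96474634 235.09113491] [-0.27  0.41  0.42  1.99 -0.06  0.78 -0.35] [474. -66. 231.]
[-0.2720251242124346, 0.4096928137100837, 0.41814967933762737, 1.987928533781407, -0.06190269456711889, 0.7828077244399513, -0.3516676522735129]
max [0.5  0.13 0.31 0.52 0.65 0.61]
[ 455. -108.  234.] [[-0.08,0.07,-0.2,-0.52,-0.55,-0.1],[-0.06,0.06,-0.18,-0.51,-0.56,-0.12],[-0.04,0.04,-0.17,-0.49,-0.56,-0.15],[-0.02,0.03,-0.16,-0.48,-0.57,-0.17],[0.0,0.02,-0.14,-0.47,-0.57,-0.19],[0.02,0.01,-0.13,-0.46,-0.58,-0.21],[0.05,0.0,-0.11,-0.44,-0.58,-0.24],[0.07,-0.01,-0.1,-0.43,-0.58,-0.26]]
[ 507. -103.  259.] [[0.09,-0.02,-0.09,-0.42,-0.58,-0.28],[0.11,-0.03,-0.08,-0.4,-0.59,-0.3],[0.14,-0.04,-0.07,-0.39,-0.59,-0.33],[0.16,-0.05,-0.05,-0.38,-0.59,-0.35],[0.18,-0.06,-0.04,-0.36,-0.59,-0.37],[0.21,-0.07,-0.03,-0.35,-0.58,-0.39],[0.23,-0.08,-0.02,-0.33,-0.58,-0.41],[0.25,-0.09,-0.02,-0.32,-0.58,-0.43]]
[574.  26. 253.] [[0.38,-0.1,0.1,-0.17,-0.58,-0.59],[0.39,-0.11,0.12,-0.14,-0.59,-0.6],[0.4,-0.11,0.13,-0.11,-0.59,-0.6],[0.42,-0.12,0.15,-0.09,-0.6,-0.6],[0.43,-0.12,0.17,-0.06,-0.6,-0.61],[0.44,-0.12,0.19,-0.04,-0.61,-0.61],[0.45,-0.12,0.2,-0.01,-0.61,-0.61],[0.46,-0.13,0.22,0.01,-0.62,-0.61]]
[540. 200. 220.] [[0.47,-0.12,0.23,0.03,-0.62,-0.6],[0.48,-0.12,0.24,0.06,-0.63,-0.6],[0.48,-0.12,0.26,0.08,-0.63,-0.6],[0.49,-0.12,0.27,0.1,-0.63,-0.59],[0.49,-0.12,0.28,0.12,-0.64,-0.59],[0.5,-0.11,0.29,0.14,-0.64,-0.58],[0.5,-0.11,0.3,0.15,-0.64,-0.57],[0.5,-0.1,0.31,0.17,-0.65,-0.56]]
```

>>> apply_moves(
  commands=[
    [[-0.08, 0.07, -0.2, -0.52, -0.55, -0.1], [-0.06, 0.06, -0.18, -0.51, -0.56, -0.12], [-0.04, 0.04, -0.17, -0.49, -0.56, -0.15], [-0.02, 0.03, -0.16, -0.48, -0.57, -0.17], [0, 0.02, -0.14, -0.47, -0.57, -0.19], [0.02, 0.01, -0.13, -0.46, -0.58, -0.21], [0.05, 0, -0.11, -0.44, -0.58, -0.24], [0.07, -0.01, -0.1, -0.43, -0.58, -0.26]],
  ],
)

```text
clock: 3.6
eef_pos: [451.8, -127.2, 238.5]
tool_rot: [-2.052, -0.04, -0.07]
force: [0.3, -0.5, -0.1]
width: 85.2
```

>>> apply_moves(
  commands=[
    [[0.09, -0.02, -0.09, -0.42, -0.58, -0.28], [0.11, -0.03, -0.08, -0.4, -0.59, -0.3], [0.14, -0.04, -0.07, -0.39, -0.59, -0.33], [0.16, -0.05, -0.05, -0.38, -0.59, -0.35], [0.18, -0.06, -0.04, -0.36, -0.59, -0.37], [0.21, -0.07, -0.03, -0.35, -0.58, -0.39], [0.23, -0.08, -0.02, -0.33, -0.58, -0.41], [0.25, -0.09, -0.02, -0.32, -0.58, -0.43]],
  ],
)

```text
clock: 4.27
eef_pos: [504.3, -118.5, 261.5]
tool_rot: [-2.329, 0.006, 0.434]
force: [-0.2, -0.4, -0.1]
width: 84.9
```

```bash
python3 - <<'E'
from fk import *
s=readout.read_state();print(s["clock"],s["eef_pos"],s["qpos"].round(2),fk(s["qpos"],L)[0].round(),s["tool_rot"].round(2))
print(s["qpos"].tolist())
G,e=ik(np.array([540,200,180.]),Rtool(.014,.733)@E("y",np.pi),np.array([-.48,.8,-.1,2.2,2.45,.9,-1.45]),.02);print(G.round(2),e)
jplan([G],[20])
E
```

```text
4.2667 [ 504.28830013 -118.5057038   261.542499  ] [-0.82  0.52  0.74  2.22  0.92  0.5  -0.57] [ 492. -113.  249.] [-2.33  0.01  0.43]
[-0.8235748821621927, 0.5174428871197948, 0.7374964572311008, 2.219823191188353, 0.9198308686525717, 0.5030290818615679, -0.5681341355075]
[-0.51  0.53 -0.06  2.34  2.33  0.54 -1.24] 0.0005773316263876927
max [0.57 0.09 0.15 0.11 0.57 0.64]
[534. -34. 219.] [[0.17,-0.0,0.13,-0.11,-0.57,-0.23],[0.2,-0.01,0.13,-0.1,-0.56,-0.26],[0.22,-0.02,0.14,-0.09,-0.55,-0.29],[0.25,-0.03,0.14,-0.08,-0.54,-0.31],[0.27,-0.03,0.14,-0.07,-0.54,-0.34],[0.3,-0.04,0.15,-0.07,-0.53,-0.36],[0.32,-0.05,0.15,-0.06,-0.52,-0.39],[0.34,-0.05,0.15,-0.05,-0.5,-0.41]]
[554. 110. 188.] [[0.36,-0.06,0.15,-0.04,-0.49,-0.44],[0.39,-0.06,0.15,-0.03,-0.48,-0.46],[0.41,-0.07,0.15,-0.03,-0.47,-0.48],[0.43,-0.07,0.15,-0.02,-0.46,-0.51],[0.45,-0.08,0.15,-0.01,-0.45,-0.53],[0.47,-0.08,0.15,-0.01,-0.43,-0.55],[0.49,-0.08,0.15,-0.0,-0.42,-0.56],[0.5,-0.09,0.14,0.0,-0.41,-0.58]]
[540. 200. 180.] [[0.52,-0.09,0.14,0.01,-0.4,-0.6],[0.54,-0.09,0.14,0.01,-0.39,-0.62],[0.55,-0.09,0.14,0.02,-0.38,-0.63],[0.57,-0.09,0.13,0.02,-0.36,-0.64]]
```

>>> apply_moves(
  commands=[
    [[0.17, 0, 0.13, -0.11, -0.57, -0.23], [0.2, -0.01, 0.13, -0.1, -0.56, -0.26], [0.22, -0.02, 0.14, -0.09, -0.55, -0.29], [0.25, -0.03, 0.14, -0.08, -0.54, -0.31], [0.27, -0.03, 0.14, -0.07, -0.54, -0.34], [0.3, -0.04, 0.15, -0.07, -0.53, -0.36], [0.32, -0.05, 0.15, -0.06, -0.52, -0.39], [0.34, -0.05, 0.15, -0.05, -0.5, -0.41]],
  ],
)

```text
clock: 4.93
eef_pos: [546.1, -32.6, 227.2]
tool_rot: [-2.351, 0.117, 0.888]
force: [0.6, -0.0, -0.4]
width: 84.8
```

>>> apply_moves(
  commands=[
    [[0.36, -0.06, 0.15, -0.04, -0.49, -0.44], [0.39, -0.06, 0.15, -0.03, -0.48, -0.46], [0.41, -0.07, 0.15, -0.03, -0.47, -0.48], [0.43, -0.07, 0.15, -0.02, -0.46, -0.51], [0.45, -0.08, 0.15, -0.01, -0.45, -0.53], [0.47, -0.08, 0.15, -0.01, -0.43, -0.55], [0.49, -0.08, 0.15, 0, -0.42, -0.56], [0.5, -0.09, 0.14, 0, -0.41, -0.58]],
  ],
)

```text
clock: 5.6
eef_pos: [559.3, 122.5, 192.0]
tool_rot: [-2.306, 0.075, 1.396]
force: [0.2, -0.3, 0.9]
width: 85.0
```

```bash
cat >> fk.py <<'E'
FL=E("y",np.pi)
def st():
    s=readout.read_state();R=E("xyz",s["tool_rot"]);y=R[:,1];print(round(float(s["clock"]),2),s["eef_pos"].round(1),"q",s["qpos"].round(2),"x",R[:,0].round(3),"y",y.round(3),"F",s["force"].round(1),"w",s["width"].round(1))
E
python3 - <<'E'
from fk import *
st()
C=np.array([541,236.8,95.]);plan(C,Rtool(.014,.733)@FL,10)
E
```

```text
Traceback (most recent call last):
  File "fk.py", line 37, in st
    s=readout.read_state();R=E("xyz",s["tool_rot"]);y=R[:,1];print(round(float(s["clock"]),2),s["eef_pos"].round(1),"q",s["qpos"].round(2),"x",R[:,0].round(3),"y",y.round(3),"F",s["force"].round(1),"w",s["width"].round(1))
                                                                                                                                                                                                          ^^^^^^^^^^^^^^^^
AttributeError: 'float' object has no attribute 'round'
```

```bash
sed -i 's/s\["width"\].round(1)/round(float(s["width"]),1)/' fk.py
python3 - <<'E'
from fk import *
st()
C=np.array([541,236.8,75.]);plan(C,Rtool(.014,.733)@FL,8)
E
```

```text
5.6 [559.3 122.5 192. ] q [-0.82  0.55  0.35  2.37  2.24  0.44 -1.34] x [ 0.173  0.982 -0.075] y [ 0.651 -0.171 -0.74 ] F [ 0.2 -0.3  0.9] w 85.0
max 0.37
[[0.37,0.17,0.32,-0.01,-0.13,-0.26],[0.37,0.18,0.31,-0.01,-0.13,-0.26],[0.37,0.19,0.31,-0.01,-0.13,-0.26],[0.37,0.2,0.3,-0.01,-0.13,-0.26],[0.37,0.2,0.3,-0.01,-0.13,-0.26],[0.36,0.21,0.3,-0.01,-0.13,-0.26],[0.36,0.22,0.29,-0.01,-0.13,-0.26],[0.36,0.23,0.29,-0.01,-0.13,-0.26]]
```

>>> apply_moves(
  commands=[
    [[0.37, 0.17, 0.32, -0.01, -0.13, -0.26], [0.37, 0.18, 0.31, -0.01, -0.13, -0.26], [0.37, 0.19, 0.31, -0.01, -0.13, -0.26], [0.37, 0.2, 0.3, -0.01, -0.13, -0.26], [0.37, 0.2, 0.3, -0.01, -0.13, -0.26], [0.36, 0.21, 0.3, -0.01, -0.13, -0.26], [0.36, 0.22, 0.29, -0.01, -0.13, -0.26], [0.36, 0.23, 0.29, -0.01, -0.13, -0.26]],
  ],
)

```text
clock: 6.27
eef_pos: [540.0, 246.2, 73.0]
tool_rot: [-2.308, -0.013, 1.597]
force: [0.8, 0.3, 0.6]
width: 85.0
```

```bash
python3 - <<'E'
from fk import *
import pickle
st()
plan([540.7,236.8,18.2],Rtool(.014,.733)@FL,6)
S=grab("scene");T=grab("top")
a=cv2.resize(S["image"][190:280,110:220,::-1],(440,360),interpolation=cv2.INTER_CUBIC)
b=cv2.resize(T["image"][155:215,145:205,::-1],(360,360),interpolation=cv2.INTER_CUBIC)
cv2.imwrite("pics/pre.png",np.hstack([a,b]))
E
```

```text
6.27 [540.  246.2  73. ] q [-0.74  0.83  0.02  2.38  2.51  0.79 -1.67] x [-0.026  1.     0.013] y [ 0.672  0.027 -0.74 ] F [0.8 0.3 0.6] w 85.0
max 0.17
[[-0.04,0.17,0.15,0.01,0.0,0.03],[-0.04,0.17,0.15,0.01,0.0,0.03],[-0.04,0.17,0.15,0.01,0.0,0.03],[-0.04,0.17,0.15,0.01,0.0,0.03],[-0.04,0.17,0.15,0.01,0.0,0.03],[-0.04,0.17,0.15,0.01,0.0,0.03]]
```

View pics/pre.png

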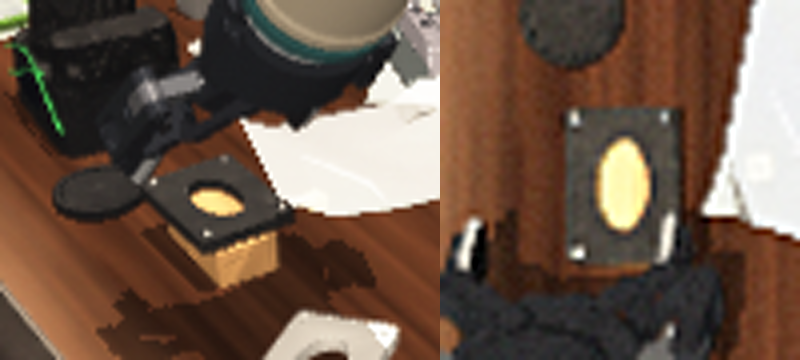

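The picture shows the open fingers at top-crop (470,245) and (668,238), straddling the plate edges at 567 and 680. The hand is about 9 mm too far left, and the planned shift corrects that. I'll centre first, then descend.

>>> apply_moves(
  commands=[
    [[-0.12, 0, 0, 0, 0, 0.1], [-0.12, 0, 0, 0.05, 0, 0.1], [0, 0.17, 0.15, 0, 0, 0], [0, 0.17, 0.15, 0, 0, 0], [0, 0.17, 0.15, 0, 0, 0], [0, 0.17, 0.15, 0, 0, 0]],
  ],
)

```text
clock: 6.87
eef_pos: [542.2, 233.0, 37.5]
tool_rot: [-2.307, 0.002, 1.579]
force: [-0.7, 0.5, -0.4]
width: 85.3
```

```bash
python3 - <<'E'
from fk import *
st()
plan([540.7,236.8,18.2],Rtool(.014,.733)@FL,2)
E
```

```text
6.87 [542.2 233.   37.5] q [-0.72  0.92  0.01  2.38  2.53  0.86 -1.71] x [-0.008  1.    -0.002] y [ 0.671  0.004 -0.741] F [-0.7  0.5 -0.4] w 85.3
max 0.18
[[0.05,0.17,0.18,0.02,-0.01,-0.03],[0.05,0.17,0.18,0.02,-0.01,-0.03]]
```

>>> apply_moves(
  commands=[
    [[0.05, 0.17, 0.18, 0, 0, -0.03], [0.02, 0.12, 0.13, 0, 0, -0.02], [0, 0, 0, 0, 0, 0]],
  ],
)

```text
clock: 7.12
eef_pos: [540.3, 234.9, 16.2]
tool_rot: [-2.304, 0.0, 1.581]
force: [-0.3, 0.1, -0.0]
width: 85.1
```

```bash
python3 - <<'E'
from fk import *
st()
plan([540.7,236.8,18.2],Rtool(.014,.733)@FL,2)
E
```

```text
7.12 [540.3 234.9  16.2] q [-0.72  0.97 -0.01  2.38  2.55  0.9  -1.74] x [-0.01  1.   -0.  ] y [ 0.669  0.007 -0.743] F [-0.3  0.1 -0. ] w 85.1
max 0.02
[[0.02,-0.01,-0.02,0.0,-0.01,-0.01],[0.02,-0.01,-0.02,0.0,-0.01,-0.01]]
```

Close enough. I'll centre it slightly and close, with several still rows.

>>> apply_moves(
  commands=[
    [[0.04, -0.03, -0.03, 0, 0, 0], [0, 0, 0, 0, 0, 0]],
  ],
)

```text
clock: 7.28
eef_pos: [540.0, 235.9, 16.7]
tool_rot: [-2.303, 0.002, 1.581]
force: [0.2, 1.0, -0.6]
width: 85.2
```

>>> apply_moves(
  commands=[
    [[0, 0, 0, 0, 0, 0], [0, 0, 0, 0, 0, 0], [0, 0, 0, 0, 0, 0], [0, 0, 0, 0, 0, 0], [0, 0, 0, 0, 0, 0], [0, 0, 0, 0, 0, 0], [0, 0, 0, 0, 0, 0], [0, 0, 0, 0, 0, 0]],
  ],
  claw=30,
)

```text
clock: 7.95
eef_pos: [540.4, 236.5, 19.1]
tool_rot: [-2.305, 0.0, 1.581]
force: [-0.0, 0.3, -0.8]
width: 54.9
```

```bash
python3 - <<'E'
from fk import *
st()
E
```

```text
7.95 [540.4 236.5  19.1] q [-0.72  0.97 -0.01  2.37  2.54  0.9  -1.73] x [-0.01  1.   -0.  ] y [ 0.67   0.007 -0.742] F [-0.   0.3 -0.8] w 54.9
```

Gripped at 54.9 mm. Lifting and carrying to in front of the jig.

```bash
cat >> fk.py <<'E'
O=np.array([630.,1.,0.]);YW=-.258
def jp(cx,cy,bz,O=None,yw=YW):  # TCP for plate centre at jig (cx,cy), underside bz
    O_=globals()["O"] if O is None else O
    f=np.array([np.cos(yw),np.sin(yw),0]);l=np.array([-f[1],f[0],0]);p=O_+(cx-16.3)*f+cy*l;p[2]=bz-5.9;return p
E
python3 - <<'E'
from fk import *
s=readout.read_state();p=s["eef_pos"]+np.array([0,0,80]);R=Rtool(.01,.733)@FL
plan(p,R,4)
h=jp(-85,0,80);print(h)
plan(h,Rtool(YW,.733)@FL,12,p,R)
E
```

```text
max 0.37
[[-0.0,-0.37,-0.33,0.0,0.0,0.0],[-0.0,-0.37,-0.33,0.0,0.0,0.0],[-0.0,-0.37,-0.33,0.0,0.0,0.0],[-0.0,-0.37,-0.33,0.0,0.0,0.0]]
[532.05280652  26.84641734  74.1       ]
max 0.44
[[-0.44,0.02,0.05,0.0,0.19,0.17],[-0.44,0.03,0.04,0.0,0.19,0.17],[-0.44,0.04,0.04,0.0,0.19,0.17],[-0.44,0.04,0.03,0.0,0.19,0.17],[-0.44,0.05,0.02,0.0,0.19,0.17],[-0.44,0.06,0.01,0.0,0.19,0.17],[-0.44,0.06,0.01,0.0,0.19,0.17],[-0.43,0.07,0.0,0.0,0.19,0.17]]
[[-0.43,0.08,-0.01,0.0,0.19,0.17],[-0.43,0.08,-0.01,0.0,0.19,0.17],[-0.43,0.09,-0.02,0.0,0.19,0.17],[-0.43,0.1,-0.03,0.0,0.19,0.17]]
```

>>> apply_moves(
  commands=[
    [[0, -0.15, -0.13, 0, 0, 0], [0, -0.3, -0.27, 0, 0, 0], [0, -0.37, -0.33, 0, 0, 0], [0, -0.37, -0.33, 0, 0, 0], [0, -0.2, -0.18, 0, 0, 0]],
  ],
)

```text
clock: 8.37
eef_pos: [538.1, 235.2, 93.7]
tool_rot: [-2.298, 0.004, 1.581]
force: [-0.5, 0.3, -0.8]
width: 54.6
```

>>> apply_moves(
  commands=[
    [[-0.3, 0.02, 0.03, 0, 0.19, 0.17], [-0.44, 0.03, 0.04, 0, 0.19, 0.17], [-0.44, 0.04, 0.04, 0, 0.19, 0.17], [-0.44, 0.04, 0.03, 0, 0.19, 0.17], [-0.44, 0.05, 0.02, 0, 0.19, 0.17], [-0.44, 0.06, 0.01, 0, 0.19, 0.17], [-0.44, 0.06, 0.01, 0, 0.19, 0.17], [-0.43, 0.07, 0, 0, 0.19, 0.17]],
  ],
)

```text
clock: 9.03
eef_pos: [543.1, 121.8, 81.7]
tool_rot: [-2.304, 0.007, 1.424]
force: [-1.6, 0.3, -2.4]
width: 54.6
```

```bash
python3 - <<'E'
from fk import *
st()
plan(jp(-85,0,75),Rtool(YW,.733)@FL,4)
E
```

```text
9.03 [543.1 121.8  81.7] q [-0.09  0.92 -0.7   2.47  2.2   1.21 -1.22] x [ 0.146  0.989 -0.007] y [ 0.662 -0.103 -0.743] F [-1.6  0.3 -2.4] w 54.6
max 0.6
[[-0.6,0.07,0.04,0.0,0.25,0.2],[-0.6,0.08,0.03,0.0,0.25,0.2],[-0.59,0.09,0.02,0.0,0.25,0.2],[-0.59,0.1,0.0,0.0,0.25,0.2]]
```

J4 is at its limit (2.47), because leaning this close to the base folds the elbow fully. I'll refit the kinematics on the logged poses and choose a farther hover point.

```bash
cat >> fk.py <<'E'
s_=readout.read_state()
Q+=[[-0.2720251242124346,0.4096928137100837,0.41814967933762737,1.987928533781407,-0.06190269456711889,0.7828077244399513,-0.3516676522735129],[-0.8235748821621927,0.5174428871197948,0.7374964572311008,2.219823191188353,0.9198308686525717,0.5030290818615679,-0.5681341355075],[-.72,.97,-.01,2.37,2.54,.9,-1.73],[-0.09,.92,-.7,2.47,2.2,1.21,-1.22],[-.82,.55,.35,2.37,2.24,.44,-1.34]]
P+=[[469.67922144,-82.96474634,235.09113491],[504.28830013,-118.5057038,261.542499],[540.4,236.5,19.1],[543.1,121.8,81.7],[559.3,122.5,192.]]
def fk(q,L):
    r=rots(q,SG);z=np.array([0,0,1.]);x=np.array([1.,0,0])
    p=z*L[0]+r[1]@z*L[1]+r[3]@z*L[2]+r[5]@z*L[3]
    if len(L)>4: p=p+r[0]@x*L[4]+r[2]@x*L[5]+r[3]@x*L[6]+r[5]@x*L[7]+r[4]@np.array([0,1.,0])*L[8]
    return p,r[6]@T0
f=least_squares(lambda L:np.r_[np.ravel([fk(q,L)[0]-p for q,p in zip(Q,P)]),.02*L[4:]],list(L)+[0]*5)
L=f.x
E
python3 - <<'E'
from fk import *
print(L.round(1),np.abs(f.fun).max().round(1))
st()
def need(p,R):
    b=None
    for q0 in ([-.2,1,-.4,2.4,2.3,1.,-1.2],[.1,1,-.3,2.3,2.6,.9,-1.25],[-.3,.95,0,2.3,2.6,.8,-1.5]):
        q,e=ik(p,R,np.array(q0),.001)
        if b is None or e<b[1]: b=(q,e)
    return b
for cx,cy,bz in((-85,0,75),(-60,0,60),(-45,0,60),(-38,0,60),(-38,0,40),(-38,0,28),(-30,0,60),(0,0,26),(-45,60,60),(-45,30,60)):
    q,e=need(jp(cx,cy,bz),Rtool(YW,.733)@FL);print(cx,cy,bz,q.round(2),round(e,4))
E
```

```text
[390.7 572.7 393.1 433.3 -10.6 -45.3  -1.6 -33.7  -9.2] 19.7
9.03 [543.1 121.8  81.7] q [-0.09  0.92 -0.7   2.47  2.2   1.21 -1.22] x [ 0.146  0.989 -0.007] y [ 0.662 -0.103 -0.743] F [-1.6  0.3 -2.4] w 54.6
-85 0 75 [-0.88  0.98  0.78  2.45  3.34  0.63 -2.57] 0.0721
-60 0 60 [-0.8   1.03  0.75  2.45  3.32  0.76 -2.54] 0.0261
-45 0 60 [-0.54  0.94  0.41  2.45  3.02  0.82 -2.11] 0.0001
-38 0 60 [-0.25  0.89  0.01  2.45  2.74  0.91 -1.7 ] 0.0
-38 0 40 [-0.22  0.95 -0.02  2.45  2.73  0.98 -1.7 ] 0.0
-38 0 28 [-0.2   0.99 -0.06  2.45  2.72  1.02 -1.68] 0.0
-30 0 60 [ 0.02  0.93 -0.36  2.45  2.54  1.05 -1.39] 0.0
0 0 26 [ 0.05  1.01 -0.34  2.38  2.59  1.06 -1.37] 0.0
-45 60 60 [-0.35  0.88 -0.06  2.39  2.53  0.86 -1.62] 0.0
-45 30 60 [-0.28  0.89 -0.06  2.43  2.61  0.91 -1.65] 0.0
```

```bash
python3 - <<'E'
from fk import *
print(jp(-36,0,60));plan(jp(-36,0,60),Rtool(YW,.733)@FL,8)
E
```

```text
[579.43101462  14.34420165  54.1       ]
max 0.31
[[-0.31,0.17,-0.06,0.0,0.13,0.1],[-0.31,0.18,-0.06,0.0,0.13,0.1],[-0.31,0.18,-0.07,0.0,0.13,0.1],[-0.31,0.18,-0.07,0.0,0.13,0.1],[-0.31,0.18,-0.07,0.0,0.13,0.1],[-0.3,0.19,-0.08,0.0,0.13,0.1],[-0.3,0.19,-0.08,0.0,0.13,0.1],[-0.3,0.19,-0.08,0.0,0.13,0.1]]
```

>>> apply_moves(
  commands=[
    [[-0.31, 0.17, -0.06, 0, 0.13, 0.1], [-0.31, 0.18, -0.06, 0, 0.13, 0.1], [-0.31, 0.18, -0.07, 0, 0.13, 0.1], [-0.31, 0.18, -0.07, 0, 0.13, 0.1], [-0.31, 0.18, -0.07, 0, 0.13, 0.1], [-0.3, 0.19, -0.08, 0, 0.13, 0.1], [-0.2, 0.12, -0.05, 0, 0.13, 0.1]],
  ],
)

```text
clock: 9.62
eef_pos: [567.4, 17.6, 50.5]
tool_rot: [-2.289, -0.005, 1.295]
force: [0.4, 0.1, -1.7]
width: 54.4
```

```bash
python3 - <<'E'
from fk import *
st()
plan(jp(-36,0,60),Rtool(YW,.733)@FL,3)
E
```

```text
9.62 [567.4  17.6  50.5] q [ 0.15  1.   -0.69  2.45  2.32  1.22 -1.19] x [0.272 0.962 0.005] y [ 0.634 -0.175 -0.753] F [ 0.4  0.1 -1.7] w 54.4
max 0.1
[[0.0,0.05,-0.1,-0.06,-0.06,-0.03],[0.0,0.05,-0.1,-0.06,-0.06,-0.03],[0.0,0.05,-0.1,-0.06,-0.06,-0.03]]
```

>>> apply_moves(
  commands=[
    [[0, 0.05, -0.1, -0.06, -0.06, -0.03], [0, 0.05, -0.1, -0.06, -0.06, -0.03], [0, 0.05, -0.1, -0.06, -0.06, -0.03], [0, 0, 0, 0, 0, 0]],
  ],
)

```text
clock: 9.95
eef_pos: [579.8, 10.7, 52.8]
tool_rot: [-2.304, 0.002, 1.309]
force: [0.9, 0.2, -1.1]
width: 54.5
```

```bash
python3 - <<'E'
from fk import *
import pickle
st()
S=grab("scene");T=grab("top");pickle.dump((S,T),open("hov.pkl","wb"))
a=cv2.resize(S["image"][155:245,190:290,::-1],(400,360),interpolation=cv2.INTER_CUBIC)
b=cv2.resize(T["image"][115:205,215:305,::-1],(400,400),interpolation=cv2.INTER_CUBIC)[:360]
cv2.imwrite("pics/hov.png",np.hstack([a,b]))
E
```

```text
9.95 [579.8  10.7  52.8] q [ 0.17  0.99 -0.68  2.44  2.35  1.2  -1.16] x [ 0.259  0.966 -0.002] y [ 0.646 -0.175 -0.743] F [ 0.9  0.2 -1.1] w 54.5
```

View pics/hov.png

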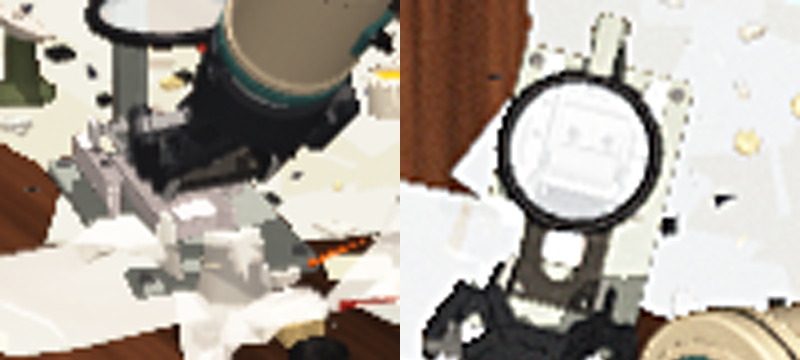

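The plate is held level in front of the nest: its sides are at top-crop x 515–605, rows 230–295, and the lens rim centre is at (580,150). I'll compare the plate's centreline with the jig's in the same view, using an enlarged crop.

```bash
python3 - <<'E'
from fk import *
import pickle
S,T=pickle.load(open("hov.pkl","rb"));T0_=pickle.load(open("top.pkl","rb"))
f=np.array([np.cos(YW),np.sin(YW)]);l=np.array([-f[1],f[0]])
def jc(P): d=P[:2]-O[:2];return np.round([d@f,d@l],1)
g=cv2.cvtColor(T["image"],cv2.COLOR_RGB2GRAY).astype(float)
for r in range(168,180):
    row=g[r,228:268];d=np.diff(row);i=np.argmin(d[:18]);j=18+np.argmax(d[18:])
    def sub(k,s):
        w=np.clip(s*d[k-1:k+2],0,None);return 228+.5+(w*np.arange(k-1,k+2)).sum()/w.sum()
    a,b=sub(i,-1),sub(j,1);A,B=onz(T,(a,r),67.2),onz(T,(b,r),67.2);print(r,round(a,1),round(b,1),jc(A),jc(B))
# lens rim
m=(T["image"][125:172,230:270].max(2)<75).astype(np.uint8)
cs,_=cv2.findContours(m,cv2.RETR_CCOMP,cv2.CHAIN_APPROX_NONE)
for c in cs:
    if len(c)>60: e=cv2.fitEllipse(c);print("ring",np.round(e[0],1)+[230,125],np.round(e[1],1),jc(onz(T,np.array(e[0])+[230,125],140)))
box=(222,116,290,184)
def up(d):
    im=cv2.resize(d["image"][box[1]:box[3],box[0]:box[2],::-1],(400,400),interpolation=cv2.INTER_CUBIC);return cv2.createCLAHE(4,(4,4)).apply(cv2.cvtColor(im,cv2.COLOR_BGR2GRAY))
cv2.imwrite("pics/jig2.png",np.hstack([up(T0_),up(T)]))
E
```

```text
168 242.1 247.0 [-35.2  26.3] [-31.6  12.4]
169 241.6 246.9 [-38.4  27. ] [-34.6  12.1]
170 241.5 246.6 [-41.2  26.4] [-37.6  12.2]
171 241.4 246.3 [-44.1  25.9] [-40.6  12.1]
172 241.5 246.5 [-46.9  25. ] [-43.3  10.9]
173 240.5 260.4 [-50.4  27. ] [-36.2 -28.8]
174 236.4 260.4 [-56.2  37.8] [-39.  -29.5]
175 235.5 260.2 [-59.7  39.7] [-42.  -29.6]
176 235.4 247.3 [-62.5  39.2] [-54.    5.7]
177 234.5 248.3 [-66.   41.1] [-56.2   2.4]
178 234.5 259.8 [-68.8  40.3] [-50.8 -30.6]
179 233.5 259.3 [-72.4  42.4] [-53.9 -30.2]
ring [254.2 148.9] [33.  39.3] [15.7  2.2]
```

View pics/jig2.png

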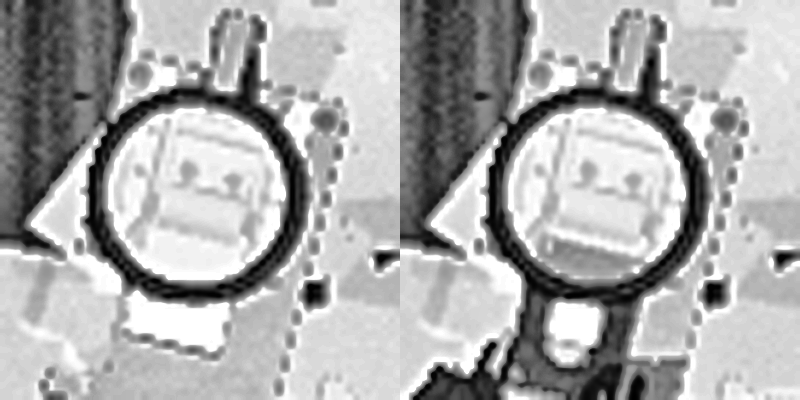

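```bash
python3 - <<'E'
from fk import *
import pickle
T=pickle.load(open("top.pkl","rb"))
f=np.array([np.cos(YW),np.sin(YW)]);l=np.array([-f[1],f[0]])
def jc(x,y,z): P=onz(T,(222+x/5.882-.5,116+y/5.882-.5),z);d=P[:2]-O[:2];return np.round([d@f,d@l],1)
for n,a in dict(holeFL=(139,74,10),holeFR=(325,120,10),tongL=(122,335,25),tongR=(222,357,25),lens=(198,194,140),rolTL=(163,193,41.5),rolTR=(245,215,41.5),rolBL=(157,222,41.5),rolBR=(237,243,41.5),edge1=(345,120,10),edge2=(297,320,10),edge3=(280,388,10),lugL=(188,173,37),lugR=(233,182,37)).items(): print(n,jc(*a))
# white tongue front edge: threshold on original
g=T["image"].astype(int).min(2)[165:182,236:268];print(g[::1,::1].tolist() if 0 else "")
m=(g>235).astype(np.uint8);c=max(cv2.findContours(m,cv2.RETR_EXTERNAL,cv2.CHAIN_APPROX_NONE)[0],key=cv2.contourArea)+[236,165]
for r in range(169,178):
    xs=c[:,0,0][c[:,0,1]==r]
    if len(xs): 
        A=onz(T,(xs.min()-.5,r),25);B=onz(T,(xs.max()+.5,r),25);print(r,xs.min(),xs.max(),[np.round([(p[:2]-O[:2])@f,(p[:2]-O[:2])@l],1).tolist() for p in(A,B)])
E
```

```text
holeFL [92.7 51.9]
holeFR [ 93.  -47.7]
tongL [-43.2  25.4]
tongR [-41.6 -26.8]
lens [17.4 -0.1]
rolTL [30.1 22.2]
rolTR [ 29.4 -20.7]
rolBL [15.  21.5]
rolBR [ 14.6 -20.3]
edge1 [ 95.6 -57.8]
edge2 [-11.8 -59.2]
edge3 [-48.2 -59.3]
lugL [43.9 12.8]
lugR [ 45.  -10.5]

169 244 260 [[-32.2, 24.4], [-19.6, -25.1]]
170 243 260 [[-35.8, 26.5], [-22.5, -25.8]]
171 243 259 [[-38.8, 25.8], [-26.2, -23.7]]
172 244 259 [[-41.0, 22.1], [-29.1, -24.4]]
173 248 259 [[-40.9, 9.7], [-32.0, -25.2]]
174 253 259 [[-40.1, -5.6], [-35.0, -25.9]]
175 257 258 [[-40.1, -17.9], [-38.6, -23.8]]
```

The jig features agree: lens at (17.4, -0.1), roller centre lateral +0.7, tongue front at -40 to -41, and the edges give a yaw of -0.25. Seen by the same camera, the plate needs to move about 1.7 mm left. Lowering to just above the floor.

```bash
cat >> fk.py <<'E'
O=np.array([629.6,-.3,0.]);YW=-.25
def jp(cx,cy,bz):
    f=np.array([np.cos(YW),np.sin(YW),0]);l=np.array([-f[1],f[0],0]);p=O+(cx-16.3)*f+cy*l;p[2]=bz-5.9;return p
RJ=Rtool(YW,.734)@FL
def where():
    s=readout.read_state();d=s["eef_pos"]-O;f=np.array([np.cos(YW),np.sin(YW),0]);R=E("xyz",s["tool_rot"])
    F=s["force"];l=np.array([-f[1],f[0],0])
    print("t",round(float(s["clock"]),2),"plate x",round(d@f+16.3,1),"y",round(d@l,1),"bot",round(s["eef_pos"][2]+5.9,1),"yaw err",round(np.arctan2(-R[0,0],R[1,0])-YW,4),"lean",round(np.arctan2(R[:,1]@f,-R[2,1]),4),"roll",R[2,0].round(4),"F f,l,z",(F@f).round(1),(F@l).round(1),F[2].round(1),"w",round(float(s["width"]),1),"q4",s["qpos"].round(2)[3])
E
python3 - <<'E'
from fk import *
where();plan(jp(-36,0,28),RJ,5)
E
```

```text
t 10.05 plate x -35.4 y -1.2 bot 58.5 yaw err -0.0117 lean 0.7319 roll -0.0016 F f,l,z -1.0 -0.1 -1.0 w 54.3 q4 2.44
max 0.11
[[0.01,0.11,0.1,-0.0,-0.02,-0.02],[0.01,0.11,0.1,-0.0,-0.02,-0.02],[0.01,0.11,0.1,-0.0,-0.02,-0.02],[0.01,0.11,0.1,-0.0,-0.02,-0.02],[0.01,0.11,0.1,-0.0,-0.02,-0.02]]
```

>>> apply_moves(
  commands=[
    [[0.01, 0.11, 0.1, 0, -0.02, -0.02], [0.01, 0.11, 0.1, 0, -0.02, -0.02], [0.01, 0.11, 0.1, 0, -0.02, -0.02], [0.01, 0.09, 0.08, 0, -0.02, -0.02], [0, 0, 0, 0, 0, 0]],
  ],
)

```text
clock: 10.47
eef_pos: [579.5, 15.9, 28.1]
tool_rot: [-2.303, -0.0, 1.324]
force: [-0.4, -0.3, -1.2]
width: 54.4
```

```bash
python3 - <<'E'
from fk import *
where();plan(jp(-30,0,26.8),RJ,3)
E
```

```text
t 10.47 plate x -36.2 y 3.3 bot 34.0 yaw err 0.0035 lean 0.7321 roll 0.0004 F f,l,z -0.3 -0.4 -1.2 w 54.4 q4 2.43
max 0.08
[[-0.03,0.08,0.0,-0.01,0.01,0.01],[-0.03,0.08,0.0,-0.01,0.01,0.01],[-0.03,0.08,0.0,-0.01,0.01,0.01]]
```

>>> apply_moves(
  commands=[
    [[-0.03, 0.05, 0.05, 0, 0, 0], [-0.03, 0.05, 0.05, 0, 0, 0], [0, 0, 0, 0, 0, 0], [0, 0, 0, 0, 0, 0]],
  ],
)

```text
clock: 10.8
eef_pos: [577.8, 13.6, 20.6]
tool_rot: [-2.301, -0.0, 1.325]
force: [0.1, 0.5, -0.6]
width: 55.0
```

```bash
python3 - <<'E'
from fk import *
where();plan(jp(-30,0,26.8),RJ,3)
E
```

```text
t 10.8 plate x -37.3 y 0.7 bot 26.5 yaw err 0.0038 lean 0.7301 roll 0.0 F f,l,z -0.0 0.5 -0.6 w 55.0 q4 2.43
max 0.05
[[-0.01,0.04,-0.05,-0.01,0.01,0.01],[-0.01,0.04,-0.05,-0.01,0.01,0.01],[-0.01,0.04,-0.05,-0.01,0.01,0.01]]
```

>>> apply_moves(
  commands=[
    [[-0.01, 0.06, -0.06, -0.01, 0, 0], [-0.01, 0.06, -0.06, -0.01, 0, 0], [0, 0.06, -0.06, 0, 0, 0], [0, 0, 0, 0, 0, 0]],
  ],
)

```text
clock: 11.13
eef_pos: [588.8, 9.9, 20.6]
tool_rot: [-2.304, -0.0, 1.325]
force: [-0.4, -0.6, -0.8]
width: 54.7
```

```bash
python3 - <<'E'
from fk import *
where();plan(jp(-15,0,26.8),RJ,5)
E
```

```text
t 11.13 plate x -25.7 y -0.2 bot 26.5 yaw err 0.0038 lean 0.7331 roll 0.0002 F f,l,z -0.2 -0.7 -0.8 w 54.7 q4 2.41
max 0.04
[[0.0,0.03,-0.04,-0.0,0.01,0.01],[0.0,0.03,-0.04,-0.0,0.01,0.01],[0.0,0.03,-0.04,-0.0,0.01,0.01],[0.0,0.03,-0.04,-0.0,0.01,0.01],[0.0,0.03,-0.04,-0.0,0.01,0.01]]
```

Well aligned. Pushing on gently to meet the roller.

>>> apply_moves(
  commands=[
    [[0, 0.05, -0.06, 0, 0, 0], [0, 0.05, -0.06, 0, 0, 0], [0, 0.05, -0.06, 0, 0, 0]],
  ],
)

```text
clock: 11.38
eef_pos: [593.6, 8.5, 18.2]
tool_rot: [-2.291, 0.0, 1.328]
force: [-7.8, 1.0, 3.3]
width: 54.6
```

```bash
python3 - <<'E'
from fk import *
where()
E
```

```text
t 11.38 plate x -20.8 y -0.4 bot 24.1 yaw err 0.0069 lean 0.7207 roll -0.0003 F f,l,z -7.9 -1.0 3.3 w 54.6 q4 2.39
```

>>> apply_moves(
  commands=[
    [[0, -0.03, -0.06, -0.1, 0, -0.02], [0, 0.01, -0.09, -0.08, -0.03, -0.03], [0, 0.04, -0.09, -0.05, 0, 0]],
  ],
)

```text
clock: 11.63
eef_pos: [597.9, 7.0, 21.7]
tool_rot: [-2.303, -0.001, 1.334]
force: [-0.7, 1.1, -5.5]
width: 54.6
```

```bash
python3 - <<'E'
from fk import *
where()
E
```

```text
t 11.63 plate x -16.2 y -0.8 bot 27.6 yaw err 0.0137 lean 0.7319 roll 0.0008 F f,l,z -0.9 0.9 -5.5 w 54.6 q4 2.39
```

The roller is now on the plate (Fz -5.5, push about 1 N). Continuing level with a small yaw correction.

>>> apply_moves(
  commands=[
    [[0.01, 0.05, -0.05, 0, 0.05, 0.05], [0.01, 0.05, -0.05, 0, 0.05, 0.05], [0, 0.05, -0.055, 0, 0, 0]],
  ],
)

```text
clock: 11.88
eef_pos: [607.7, 5.2, 20.8]
tool_rot: [-2.303, 0.0, 1.32]
force: [-0.3, 0.4, -4.9]
width: 54.7
```

```bash
python3 - <<'E'
from fk import *
where()
E
```

```text
t 11.88 plate x -6.3 y -0.0 bot 26.7 yaw err -0.0003 lean 0.732 roll -0.0002 F f,l,z -0.4 0.3 -4.9 w 54.7 q4 2.36
```

>>> apply_moves(
  commands=[
    [[0, 0.025, -0.026, 0, 0, 0], [0, 0.025, -0.026, 0, 0, 0]],
  ],
)

```text
clock: 12.05
eef_pos: [612.1, 4.2, 21.0]
tool_rot: [-2.305, 0.0, 1.319]
force: [-0.1, 0.3, -6.2]
width: 54.6
```

```bash
python3 - <<'E'
from fk import *
where()
E
```

```text
t 12.05 plate x -1.7 y -0.0 bot 26.9 yaw err -0.0015 lean 0.7338 roll -0.0001 F f,l,z -0.2 0.2 -6.2 w 54.6 q4 2.35
```

>>> apply_moves(
  commands=[
    [[0, 0.025, -0.026, 0, 0, 0], [0, 0.025, -0.026, 0, 0, 0]],
  ],
)

```text
clock: 12.22
eef_pos: [613.3, 3.8, 20.0]
tool_rot: [-2.3, 0.0, 1.32]
force: [-8.5, 1.7, -1.1]
width: 54.7
```

```bash
python3 - <<'E'
from fk import *
where()
E
```

```text
t 12.22 plate x -0.5 y -0.0 bot 25.9 yaw err -0.0006 lean 0.7295 roll -0.0002 F f,l,z -8.6 -0.4 -1.1 w 54.7 q4 2.35
```

>>> apply_moves(
  commands=[
    [[0, 0.02, -0.05, 0, 0, 0], [0, 0.03, -0.05, 0, 0, 0]],
  ],
)

```text
clock: 12.38
eef_pos: [613.1, 3.7, 19.3]
tool_rot: [-2.291, 0.001, 1.323]
force: [-8.2, 1.4, -2.0]
width: 54.7
```

```bash
python3 - <<'E'
from fk import *
where()
E
```

```text
t 12.38 plate x -0.6 y -0.2 bot 25.2 yaw err 0.0022 lean 0.7201 roll -0.0008 F f,l,z -8.3 -0.7 -2.0 w 54.7 q4 2.34
```

>>> apply_moves(
  commands=[
    [[0, 0.02, -0.05, -0.12, 0, 0], [0, 0.04, -0.06, -0.05, 0, 0]],
  ],
)

```text
clock: 12.55
eef_pos: [613.2, 3.5, 18.6]
tool_rot: [-2.296, 0.001, 1.326]
force: [-10.9, 1.5, -0.7]
width: 54.7
```

```bash
python3 - <<'E'
from fk import *
where()
E
```

```text
t 12.55 plate x -0.5 y -0.3 bot 24.5 yaw err 0.0052 lean 0.7252 roll -0.0012 F f,l,z -11.0 -1.3 -0.7 w 54.7 q4 2.34
```

It held at plate x = -0.5 with 11 N and no further advance, so this is the stop, within the stated range. Letting go.

>>> apply_moves(
  commands=[
    [[0, 0, 0, 0, 0, 0], [0, 0, 0, 0, 0, 0], [0, 0, 0, 0, 0, 0], [0, 0, 0, 0, 0, 0], [0, 0, 0, 0, 0, 0], [0, 0, 0, 0, 0, 0]],
  ],
  claw=80,
)

```text
clock: 13.05
eef_pos: [619.4, 2.6, 24.4]
tool_rot: [-2.314, 0.001, 1.325]
force: [0.3, 0.5, -0.4]
width: 80.1
```

```bash
python3 - <<'E'
from fk import *
import pickle
where()
S=grab("scene");T=grab("top");pickle.dump((S,T),open("rel.pkl","wb"))
a=cv2.resize(S["image"][155:245,190:290,::-1],(400,360),interpolation=cv2.INTER_CUBIC)
b=cv2.resize(T["image"][120:192,217:297,::-1],(400,360),interpolation=cv2.INTER_CUBIC)
cv2.imwrite("pics/rel.png",np.hstack([a,b]))
E
```

```text
t 13.05 plate x 5.7 y 0.3 bot 30.3 yaw err 0.0038 lean 0.7429 roll -0.0006 F f,l,z 0.2 0.5 -0.4 w 80.1 q4 2.34
```

View pics/rel.png

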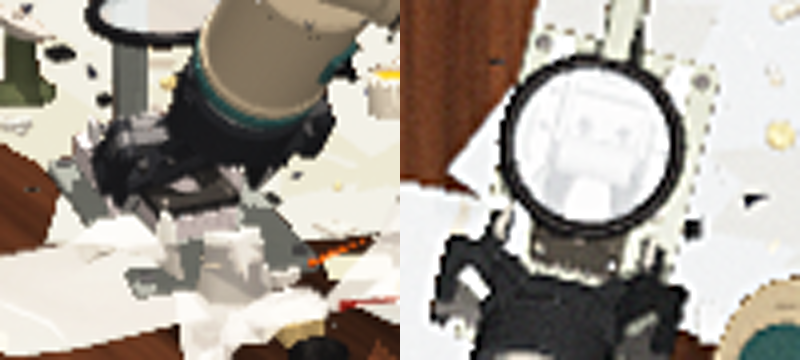

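The plate is seated: its tail shows at top-crop (570,260) and the scene view shows the oval window lying between the guides. The fingers are clear on both sides. Backing out level first, because of the lens, then up.

>>> apply_moves(
  commands=[
    [[0, -0.06, 0.06, 0, 0, 0], [0, -0.085, 0.09, 0, 0, 0], [0, -0.085, 0.09, 0, 0, 0], [0, -0.085, 0.09, 0, 0, 0], [0, -0.05, 0.05, 0, 0, 0], [0, 0, 0, 0, 0, 0]],
  ],
)

```text
clock: 13.65
eef_pos: [596.1, 8.4, 24.7]
tool_rot: [-2.313, 0.001, 1.325]
force: [-0.3, 0.1, 0.6]
width: 79.7
```

```bash
python3 - <<'E'
from fk import *
where();st()
E
```

```text
t 13.65 plate x -18.3 y 0.2 bot 30.6 yaw err 0.0044 lean 0.7419 roll -0.0008 F f,l,z -0.3 0.0 0.6 w 79.7 q4 2.4
13.65 [596.1   8.4  24.7] q [ 0.18  1.06 -0.65  2.4   2.42  1.22 -1.15] x [ 0.243  0.97  -0.001] y [ 0.655 -0.165 -0.737] F [-0.3  0.1  0.6] w 79.7
```

>>> apply_moves(
  commands=[
    [[0, -0.085, 0.09, 0, 0, 0], [0, -0.085, 0.09, 0, 0, 0], [0, -0.1, 0, 0, 0, 0], [0, -0.18, -0.14, 0, 0, 0], [0, -0.18, -0.16, 0, 0, 0], [0, -0.18, -0.16, 0, 0, 0], [0, -0.18, -0.16, 0, 0, 0], [0, 0, 0, 0, 0, 0]],
  ],
)

```text
clock: 14.32
eef_pos: [580.8, 12.9, 69.8]
tool_rot: [-2.312, 0.001, 1.327]
force: [-0.7, 0.9, 0.3]
width: 80.0
```

>>> apply_moves(
  commands=[
    [[0.2, -0.05, -0.05, 0, 0, 0], [0.4, -0.05, -0.05, 0, 0, 0], [0.5, 0, 0, 0, 0, 0], [0.5, 0, 0, 0, 0, 0], [0.5, 0, 0, 0, 0, 0], [0.4, 0, 0, 0, 0, 0], [0.2, 0, 0, 0, 0, 0], [0, 0, 0, 0, 0, 0]],
  ],
)

```text
clock: 14.98
eef_pos: [609.8, 124.5, 79.4]
tool_rot: [-2.316, -0.002, 1.324]
force: [0.7, -0.1, -0.6]
width: 79.8
```

```bash
python3 - <<'E'
from fk import *
import pickle
where();st()
S=grab("scene");T=grab("top");pickle.dump((S,T),open("end.pkl","wb"))
a=cv2.resize(S["image"][155:245,190:290,::-1],(400,360),interpolation=cv2.INTER_CUBIC)
b=cv2.resize(T["image"][120:192,217:297,::-1],(400,360),interpolation=cv2.INTER_CUBIC)
cv2.imwrite("pics/end.png",np.hstack([a,b]))
g=cv2.cvtColor(T["image"],cv2.COLOR_RGB2GRAY)[165:182,234:268];m=(g<110).astype(np.uint8)
f=np.array([np.cos(YW),np.sin(YW)]);l=np.array([-f[1],f[0]])
Oc=np.array([630.2,1.5])  # jig origin in camera terms
for r in range(165,182):
    xs=np.nonzero(m[r-165])[0]+234
    if len(xs):print(r,[np.round([(p[:2]-Oc)@f,(p[:2]-Oc)@l],1).tolist() for p in(onz(T,(xs.min()-.5,r),33.5),onz(T,(xs.max()+.5,r),33.5))])
E
```

```text
t 14.98 plate x -33.8 y 116.0 bot 85.3 yaw err 0.0031 lean 0.745 roll 0.0024 F f,l,z 0.7 0.1 -0.6 w 79.8 q4 2.28
14.98 [609.8 124.5  79.4] q [-0.03  0.94 -0.73  2.28  2.1   1.16 -1.08] x [0.244 0.97  0.002] y [ 0.658 -0.164 -0.735] F [ 0.7 -0.1 -0.6] w 79.8
165 [[-21.4, 26.4], [-7.1, -31.5]]
166 [[-25.0, 28.6], [-10.8, -29.3]]
167 [[-27.9, 27.9], [-14.4, -27.2]]
168 [[-30.8, 27.1], [-17.3, -27.9]]
169 [[-33.7, 26.4], [-20.9, -25.7]]
170 [[-36.6, 25.7], [-23.8, -26.4]]
171 [[-39.6, 25.0], [-26.7, -27.1]]
172 [[-40.3, 15.6], [-29.7, -27.9]]
173 [[-42.5, 11.9], [-32.6, -28.6]]
174 [[-43.3, 2.5], [-35.5, -29.3]]
175 [[-40.5, -21.3], [-39.1, -27.1]]
177 [[-49.2, -11.2], [-42.8, -37.2]]
178 [[-45.0, -40.8], [-43.5, -46.6]]
179 [[-46.5, -47.3], [-45.0, -53.1]]
```

View pics/end.png

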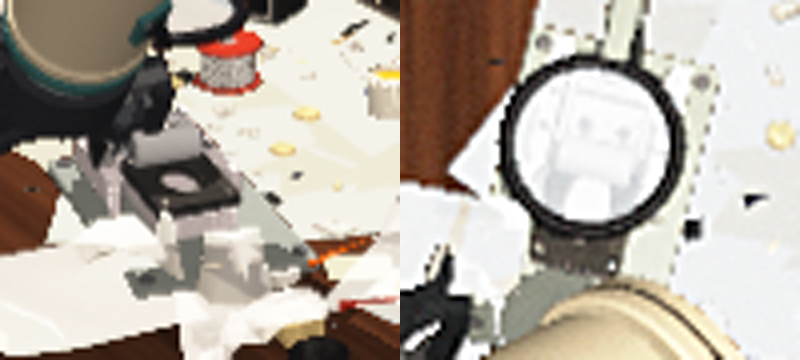

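The plate sits between the guides with its tail at jig x of about -41 (±2), flat with the roller on it. To be sure it didn't rebound on release, I'll give one gentle check push on the tail with closed fingertips.

```bash
python3 - <<'E'
from fk import *
plan(jp(-42,0,78),RJ,8)
E
```

```text
max 0.35
[[-0.35,-0.0,0.03,0.01,0.0,0.0],[-0.35,-0.0,0.03,0.01,0.0,0.0],[-0.35,-0.0,0.03,0.01,0.0,0.0],[-0.35,-0.0,0.03,0.01,0.0,0.0],[-0.35,-0.0,0.03,0.01,0.0,0.0],[-0.35,-0.0,0.03,0.01,0.0,0.0],[-0.35,-0.0,0.03,0.01,0.0,0.0],[-0.35,-0.0,0.03,0.01,0.0,0.0]]
```

>>> apply_moves(
  commands=[
    [[-0.25, 0, 0.03, 0, 0, 0], [-0.35, 0, 0.03, 0, 0, 0], [-0.35, 0, 0.03, 0, 0, 0], [-0.35, 0, 0.03, 0, 0, 0], [-0.35, 0, 0.03, 0, 0, 0], [-0.35, 0, 0.03, 0, 0, 0], [-0.25, 0, 0.03, 0, 0, 0], [0, 0, 0, 0, 0, 0]],
  ],
  claw=0,
)

```text
clock: 15.75
eef_pos: [572.3, 15.7, 71.2]
tool_rot: [-2.309, 0.012, 1.308]
force: [0.6, -0.6, -0.3]
width: -0.3
```

```bash
python3 - <<'E'
from fk import *
where();plan(jp(-42,0,28),RJ,7)
E
```

```text
t 15.75 plate x -43.2 y 1.3 bot 77.1 yaw err -0.0127 lean 0.7382 roll -0.0121 F f,l,z 0.7 -0.5 -0.3 w -0.3 q4 2.45
max 0.13
[[-0.0,0.13,0.11,0.01,-0.0,-0.03],[-0.0,0.13,0.11,0.01,-0.0,-0.03],[-0.0,0.13,0.11,0.01,-0.0,-0.03],[-0.0,0.13,0.11,0.01,-0.0,-0.03],[-0.0,0.13,0.11,0.01,-0.0,-0.03],[-0.0,0.13,0.11,0.01,-0.0,-0.03],[-0.0,0.13,0.11,0.01,-0.0,-0.03]]
```

>>> apply_moves(
  commands=[
    [[0, 0.12, 0.11, 0, 0, -0.03], [0, 0.12, 0.11, 0, 0, -0.03], [0, 0.12, 0.11, 0, 0, -0.03], [0, 0.12, 0.11, 0, 0, -0.03], [0, 0.12, 0.11, 0, 0, -0.03], [0, 0, 0, 0, 0, 0]],
  ],
)

```text
clock: 16.25
eef_pos: [572.5, 15.6, 34.9]
tool_rot: [-2.309, -0.0, 1.317]
force: [-0.3, -1.4, -0.3]
width: 0.1
```

```bash
python3 - <<'E'
from fk import *
where();plan(jp(-42,0,28),RJ,2)
E
```

```text
t 16.25 plate x -43.0 y 1.3 bot 40.8 yaw err -0.0041 lean 0.7381 roll 0.0003 F f,l,z 0.0 -1.4 -0.3 w 0.1 q4 2.45
max 0.13
[[-0.02,0.13,0.1,0.02,-0.02,-0.01],[-0.02,0.13,0.1,0.02,-0.02,-0.01]]
```

>>> apply_moves(
  commands=[
    [[-0.02, 0.1, 0.09, 0, 0, 0], [-0.01, 0.1, 0.09, 0, 0, 0], [0, 0, 0, 0, 0, 0], [0, 0, 0, 0, 0, 0]],
  ],
)

```text
clock: 16.58
eef_pos: [572.2, 16.0, 21.9]
tool_rot: [-2.308, -0.001, 1.319]
force: [-0.1, 0.4, 0.5]
width: 0.6
```

```bash
python3 - <<'E'
from fk import *
where()
E
```

```text
t 16.58 plate x -43.3 y 1.6 bot 27.8 yaw err -0.0021 lean 0.7371 roll 0.001 F f,l,z -0.2 0.4 0.5 w 0.6 q4 2.45
```

>>> apply_moves(
  commands=[
    [[-0.01, 0.04, -0.045, 0, 0, 0], [-0.01, 0.04, -0.045, 0, 0, 0], [0, 0.02, -0.02, 0, 0, 0]],
  ],
)

```text
clock: 16.83
eef_pos: [578.2, 14.1, 22.1]
tool_rot: [-2.308, -0.001, 1.32]
force: [0.1, -1.1, 0.6]
width: -0.2
```

```bash
python3 - <<'E'
from fk import *
where()
E
```

```text
t 16.83 plate x -37.1 y 1.2 bot 28.0 yaw err -0.001 lean 0.7372 roll 0.0011 F f,l,z 0.4 -1.0 0.6 w -0.2 q4 2.44
```

>>> apply_moves(
  commands=[
    [[-0.01, 0.025, -0.028, 0, 0, 0], [0, 0.025, -0.028, 0, 0, 0]],
  ],
)

```text
clock: 17.0
eef_pos: [581.8, 12.6, 22.9]
tool_rot: [-2.309, -0.001, 1.319]
force: [-0.6, 0.6, -0.0]
width: 0.1
```

```bash
python3 - <<'E'
from fk import *
where()
E
```

```text
t 17.0 plate x -33.2 y 0.7 bot 28.8 yaw err -0.0013 lean 0.7386 roll 0.0013 F f,l,z -0.7 0.4 -0.0 w 0.1 q4 2.43
```

>>> apply_moves(
  commands=[
    [[0, 0.025, -0.02, 0, 0, 0], [0, 0.02, -0.018, 0, 0, 0]],
  ],
)

```text
clock: 17.17
eef_pos: [584.6, 11.8, 23.1]
tool_rot: [-2.31, -0.002, 1.319]
force: [-2.6, 0.9, 1.4]
width: -0.3
```

```bash
python3 - <<'E'
from fk import *
where()
E
```

```text
t 17.17 plate x -30.3 y 0.5 bot 29.0 yaw err -0.0017 lean 0.7394 roll 0.0015 F f,l,z -2.8 0.2 1.4 w -0.3 q4 2.42
```

>>> apply_moves(
  commands=[
    [[0, 0.022, -0.02, 0, 0, 0], [0, 0.022, -0.02, 0, 0, 0]],
  ],
)

```text
clock: 17.33
eef_pos: [584.7, 11.9, 22.5]
tool_rot: [-2.306, -0.001, 1.322]
force: [-5.9, 1.9, 2.9]
width: 0.0
```

```bash
python3 - <<'E'
from fk import *
where()
E
```

```text
t 17.33 plate x -30.2 y 0.7 bot 28.4 yaw err 0.001 lean 0.735 roll 0.0013 F f,l,z -6.2 0.4 2.9 w 0.0 q4 2.42
```

>>> apply_moves(
  commands=[
    [[0, 0.03, -0.05, -0.03, 0, 0], [0, 0.03, -0.06, -0.03, 0, 0]],
  ],
)

```text
clock: 17.5
eef_pos: [584.8, 11.8, 22.5]
tool_rot: [-2.302, -0.0, 1.326]
force: [-9.7, 2.1, 5.5]
width: -0.1
```

```bash
python3 - <<'E'
from fk import *
where()
E
```

```text
t 17.5 plate x -30.1 y 0.6 bot 28.4 yaw err 0.0056 lean 0.731 roll 0.0005 F f,l,z -9.9 -0.3 5.5 w -0.1 q4 2.42
```

It held at 10 N with less than 0.2 mm of movement, so the plate is home. Retreating.

>>> apply_moves(
  commands=[
    [[0, -0.05, 0.05, 0, 0, 0], [0, -0.08, 0.08, 0, 0, 0], [0, -0.08, 0.08, 0, 0, 0], [0, -0.15, -0.1, 0, 0, 0], [0, -0.18, -0.16, 0, 0, 0], [0, -0.18, -0.16, 0, 0, 0], [0, -0.18, -0.16, 0, 0, 0], [0, 0, 0, 0, 0, 0]],
  ],
)

```text
clock: 18.17
eef_pos: [570.8, 15.8, 62.5]
tool_rot: [-2.302, -0.0, 1.328]
force: [0.6, 0.0, 0.4]
width: 0.2
```

>>> apply_moves(
  commands=[
    [[0.2, 0, 0, 0, 0, 0], [0.4, 0, 0, 0, 0, 0], [0.5, 0, 0, 0, 0, 0], [0.5, 0, 0, 0, 0, 0], [0.5, 0, 0, 0, 0, 0], [0.3, 0, 0, 0, 0, 0], [0, 0, 0, 0, 0, 0], [0, 0, 0, 0, 0, 0]],
  ],
)

```text
clock: 18.83
eef_pos: [596.3, 114.7, 63.9]
tool_rot: [-2.305, -0.002, 1.325]
force: [-0.2, -1.0, -0.7]
width: -0.2
```

```bash
python3 - <<'E'
from fk import *
import pickle
where()
S=grab("scene");T=grab("top");S1,T1=pickle.load(open("end.pkl","rb"))
print("jig diff top",np.abs(T["image"][120:172,240:285].astype(int)-T1["image"][120:172,240:285]).max(2).mean())
a=cv2.resize(S["image"][155:275,170:350,::-1],(450,300),interpolation=cv2.INTER_CUBIC)
b=cv2.resize(T["image"][110:250,210:350,::-1],(300,300),interpolation=cv2.INTER_CUBIC)
cv2.imwrite("pics/fin.png",np.hstack([a,b]))
E
```

```text
t 18.83 plate x -44.4 y 103.2 bot 69.8 yaw err 0.0038 lean 0.7337 roll 0.0016 F f,l,z 0.1 -1.0 -0.7 w -0.2 q4 2.32
jig diff top 4.797435897435897
```

View pics/fin.png

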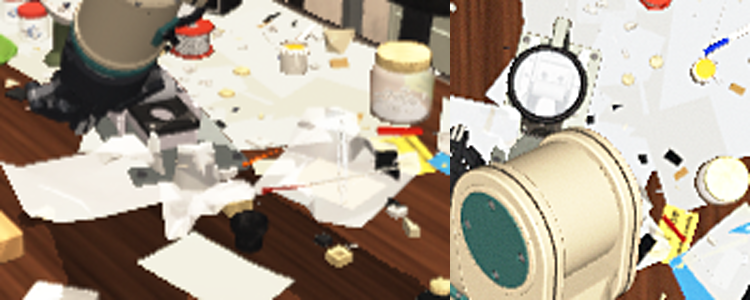

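The plate is in the nest, the roller is down on it, and the jar, pot and loupe stand where they were. The robot is clear of everything. Handing in.

```bash
python3 -c "
from cell import finish_job
print(finish_job())"
```

```text
the job is handed in; nothing more can be done
None
```

The black plate is in the nest, home against the stop and held by the hold-down arm alone. I handed the job in at about 19 s.

I gripped the plate across its width with the hand leaning back 42°. I slid it in level, about 1.5 mm above the floor. Lifting the roller took about 8 N, and it then rode on the plate with about 5 N down.

**Checks that passed**
- **Stop:** the plate met it at jig x of about -0.5 mm for its centre. The push was 8.6 to 11 N, far below the 45 N ramming limit, and the plate went no further.
- **After letting go:** I pushed gently on the tail with closed fingers up to 10 N, and it moved less than 0.2 mm.
- **Last pictures:** the plate lies flat between the guides under the roller. The jar, pot and loupe are in place and the robot is clear, though I compared these only by eye.

**Checks that disagreed**
- **Camera against robot:** the camera put the plate's tail about 2 mm further back than the robot's own reading. That is about the calibration error; I relied on the contact forces.
- **Hand jump on release:** the hand sprang about 6 mm forward and up as the fingers opened. The tail push afterwards showed the plate was still home.

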